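# Repack and lock the grooming box

### The arm

A 6-joint arm with a two-finger parallel gripper is mounted at the origin on the work surface. World frame = base frame: x ahead of the robot, y to its left, z up, the work surface at z = 0. Lengths are in m, angles in degrees, forces in N, time in s.
With the tool pointing down it reaches from about 0.4 to 0.825 m from the base axis. Payload 7 kg.
Tool frame: the origin (TCP) lies on the centre line of the jaws, within the pads' length; the fingertips stand 8 mm ahead of it and the grasp point (between the pads) lies 11 mm behind it; z points along the fingers, y is the line along which they close (so a half turn about z gives the same grasp; the last joint's range is limited). The gripper opens to 88 mm and grips with 3 to 60 N. Pads are 19 mm wide; open, the fingers measure 130 mm over their backs; the gripper's body (78 mm by 193 mm) begins 47 mm behind the grasp point.
Start: joints at [81.652, 20.546, 0.682, 0, -70.136, -16.507], TCP at [0.284, 0.612, 0.235] pointing down, gripper open.
Joint ranges: [-176.03, 176.03], [-82.01, 121.73], [-58.28, 71.71], [-173.87, 95.51], [-174.79, -0.11], [-173.66, 173.66]. Speed limits (degrees/s): [136.94, 136.94, 172.46, 180, 180, 180].

### API

Orientations are given as [roll, pitch, yaw] about the fixed x, y, z axes, in that order (R = Rz(yaw) Ry(pitch) Rx(roll)).
In Python, from plant import telemetry, viewer, close_job, models gives the robot as it stands.
- The arm moves only by the shell command python3 -m handwheel 'ROWS' [FORCE]. ROWS is JSON, a list of rows, each an object with "grip": the closure, from -1 (fully open) to 1 (shut); "travel": the shift along the tool's x, y, z as a fraction of full scale, a list of three; "spin": the turn about the tool's z as a fraction of full scale. A call has 1 to 8 rows; each row shifts and turns the commanded pose from where the row before left it, along the tool's axes as they then stand; what a row does not reach is not made up. Full scale, the value 1, is 0.025 m for a shift and 5 degrees for a turn. A row lasts 1/8 s, in which the tool goes at most 62.5 mm and 10.7 degrees, less where a joint would pass 70% of its speed; a pose out of reach is approached as far as the arm can. A call with a number of a shift or a turn outside -1 to 1 is refused whole. A call with a gripper value outside its range is refused whole. The fingers move at their own pace and stop on an object; FORCE is the grip in N (left out, the last holds). Time passes only in rows, so rows that do not move let the fingers close. It gives the time, the measured TCP pose, the force, the opening and the grip force at its end, in the units of the state.
- telemetry.get_state(): the state, without advancing time (a new reading comes with each control period).
- viewer.capture(name): name is "side" or "top" or "wrist"; returns the picture (400x640x3 uint8, red, green, blue); there is no depth.
- viewer.calibration(name): a dict with "fx", "fy", "cx", "cy" (pixels), "k1" (the pictures are not rectified: a ray, as slopes to the right and down, at radius r is drawn at 1 + k1 r^2 times it, then the intrinsics apply), "T" (4x4, takes a point from camera to world coordinates); the wrist camera has in their place "T_tool_cam" (4x4, takes a point from camera to tool coordinates, whose origin is the TCP and whose axes are the flange's). Camera axes: x right, y down, z forward; pixel columns grow to the right and rows downward; lengths in m; the calibration is good to about 2 mm. A picture is of the moment at which its call begins: read the wrist's pose just before it. calibration takes no time and is no camera call.
- close_job(): hands the job in; it is judged then, once.
Trained networks look in the newest picture that a camera, given by its name, has taken for a name from the list of things; names that differ only in an ending like _2 or _b are one class to them, and where a whole thing is asked for, a point or a joint stands for the part that bears it (a point fixed in the world has none). Each returns a list of dicts, best first, with "p" (0 to 1); they miss things now and then, are a little off and sometimes report something else, mostly with a low value. They report only what shows in the picture. A call takes as long as a camera call.
- models.find_in(camera, thing): "position" ([column, row] in pixels, amid what is visible of it).
The state is a dict: "time_s": time; "joints": joint angles; "qd": joint speeds; "joint_torque": joint torques, N m; "tcp_pos": TCP position; "eef_rot": TCP orientation; "contact_force": force on the tool from outside, world axes, zero at the start; "moment": the same for the moment, N m; "gripper_width": finger opening in m; "gripper_force": force on a finger pad.
Only numpy, scipy, OpenCV 4.12 (cv2) and the standard library are available. Lean on these libraries where they do the work, as an engineer would, in place of code of your own. Each camera call takes 0.05 s, during which the arm holds its last target. There are 200 camera calls.

### The job

The sliding-lid bamboo box is packed the wrong way round: slide its lid fully open, and swap the glass ramekin and the lidded treat pot, each into the other's square bay, using the free cork coaster as the place to set one down meanwhile. Also lay every clipper guide comb that is out on the slab in the box's long bay, then slide the lid fully shut and drop the loose steel lock pin fully home through the lid's tongue into the box. Keep the pot and the ramekin upright and leave the other things on the slab where they are.

Things in the scene. Friction and masses are not known exactly. Their poses are not given: they have to be found in the camera images.
- box: fixed bamboo box 225 (own x -120 to 105) x 242 (own y) x 64 mm high; origin on its underside; at zero yaw x points away from the robot. Walls and floor 6 mm. A long bay on the robot's side, two square bays behind it; dividers rise 30 mm above the inner floor. Outside its +y end stands the lock block, 50 x 35 mm, 64 mm high, with a 13 mm pin hole right through.
- lid (a joint): travel of the sliding lid, m: 0 shut (stop), 0.25 fully open (stop), starts up to 0.04; opening moves it along the box's -y; friction 2 N, stays where left. Panel 223 x 242 x 8 mm, top 74 mm above the slab, with a tongue 42 x 35 mm at its +y end whose 13 mm hole lies over the lock block's hole when shut. Open, only the tongue overhangs the long bay (box y -129 to -94 mm).
- lid_grip (a point): centre of the upright dark wooden fin on the lid, by which it is slid: 60 (box x) x 14 (box y) x 26 mm high, from 74 to 100 mm above the slab; it moves with the lid, its axes are the box's
- bay_near_lock (a point): centre of the inner floor of the square bay next to the lock block, 6 mm above the slab (box x +43, y +59 mm); the bay is 112 x 112 mm
- bay_far_end (a point): centre of the inner floor of the other square bay, 6 mm above the slab (box x +43, y -59 mm); the bay is 112 x 112 mm
- long_bay (a point): centre of the inner floor of the long bay, 6 mm above the slab (box x -66.5, y 0 mm); the bay is 95 (box x) x 230 mm (box y); axes as the box's
- lock_hole (a point): centre of the mouth of the pin hole in the top of the lock block, 64 mm above the slab; the shut lid's tongue lies over it, tongue top at 74 mm
- treat_pot: white ceramic treat pot, round, 60 mm diameter (63 mm at the lid's edge, 34 to 40 mm above its base), with a shallow glazed lid fixed on it and a small wooden knob 14 mm wide, 53 mm high overall, 200 g; origin at the centre of its underside. Starts in one of the two square bays.
- ramekin: open glass ramekin, round, 64 mm diameter at the rim, narrower at the foot, 42 mm high, wall 5 mm, 150 g; origin at the centre of its underside. Starts in the other square bay.
- coaster: fixed round cork coaster, 100 mm diameter, 4 mm thick, free at the start; origin at the centre of its underside
- stand: fixed wooden block 50 x 50 x 48 mm high that holds the pin in a 13 mm vertical hole; origin at the centre of its underside
- pin: loose steel lock pin, 60 g, standing upright in the stand: a shank 9 mm in diameter and 42 mm long under a round head 24 mm in diameter and 22 mm high; origin at the centre of the shank's lower end, z up to the head. In the stand the head rests on the stand's top.
- pin_tip (a point): the shank's lower end (same point as the pin's origin). Home in the lock, with the head on the tongue, it is 32 mm above the slab.
- guard0: black plastic clipper guide comb, a block 36 x 22 x 20 mm high (own x, y, z) lying teeth down on the slab, 30 g; origin at the centre of its underside. One to four of these are present, spread over the left part of the slab; an absent one reads None from the start.
- guard1: black plastic clipper guide comb, a block 36 x 22 x 20 mm high (own x, y, z) lying teeth down on the slab, 30 g; origin at the centre of its underside. One to four of these are present, spread over the left part of the slab; an absent one reads None from the start.
- guard2: black plastic clipper guide comb, a block 36 x 22 x 20 mm high (own x, y, z) lying teeth down on the slab, 30 g; origin at the centre of its underside. One to four of these are present, spread over the left part of the slab; an absent one reads None from the start.
- guard3: black plastic clipper guide comb, a block 36 x 22 x 20 mm high (own x, y, z) lying teeth down on the slab, 30 g; origin at the centre of its underside. One to four of these are present, spread over the left part of the slab; an absent one reads None from the start.
- tin: small aluminium jar, 32 mm diameter, 45 mm high, among the guide combs; leave alone
- flea_comb: chrome flea comb lying at the back; leave alone
- rake: grey plastic deshedding rake lying at the back; leave alone
- silicone_brush: black silicone palm brush near the robot, 70 mm wide, 43 mm high; leave alone
- shampoo: white bottle, 56 mm diameter, 160 mm high, at the back; leave alone
- dish: white ceramic bowl, 90 mm diameter, 35 mm high, behind the coaster; leave alone

How it is judged (in metres and radians):
On the way, in this order (a step that is already met when the one before it is completed fails the run):
1. the lid is slid open (at least 220 mm) (value of joint lid above 0.22 m), for 0.2 s.
2. the ramekin or the treat pot stands released and upright on the cork coaster (((horizontal distance between treat_pot and coaster below 0.03 m and height (world z) of treat_pot below 0.01 m and angle between treat_pot's own z axis and vertical below 0.15 rad and contact force between the fingers and treat_pot below 0.3 N) or (horizontal distance between ramekin and coaster below 0.03 m and height (world z) of ramekin below 0.01 m and angle between ramekin's own z axis and vertical below 0.15 rad and contact force between the fingers and ramekin below 0.3 N))), for 0.2 s.
3. the ramekin and the treat pot have changed bays and every guide comb is in the long bay ((((horizontal distance between treat_pot and bay_near_lock below 0.035 m and z of treat_pot in the frame of box below 0.012 m and angle between treat_pot's own z axis and vertical below 0.15 rad) and (horizontal distance between ramekin and bay_far_end below 0.035 m and z of ramekin in the frame of box below 0.012 m and angle between ramekin's own z axis and vertical below 0.15 rad)) or ((horizontal distance between ramekin and bay_near_lock below 0.035 m and z of ramekin in the frame of box below 0.012 m and angle between ramekin's own z axis and vertical below 0.15 rad) and (horizontal distance between treat_pot and bay_far_end below 0.035 m and z of treat_pot in the frame of box below 0.012 m and angle between treat_pot's own z axis and vertical below 0.15 rad))) and distance of each of treat_pot, ramekin from where it was at the start of the episode above 0.06 m and x of guard0 in the frame of box between -0.114 and -0.019 m and y of guard0 in the frame of box between -0.115 and 0.115 m and z of each of guard0, guard1, guard2, guard3 in the frame of box below 0.04 m and x of guard1 in the frame of box between -0.114 and -0.019 m and y of guard1 in the frame of box between -0.115 and 0.115 m and x of guard2 in the frame of box between -0.114 and -0.019 m and y of guard2 in the frame of box between -0.115 and 0.115 m and x of guard3 in the frame of box between -0.114 and -0.019 m and y of guard3 in the frame of box between -0.115 and 0.115 m and contact force between the fingers and treat_pot below 0.3 N and contact force between the fingers and ramekin below 0.3 N and value of joint lid above 0.1 m), for 0.2 s.
4. the lid is shut (value of joint lid below 0.004 m), for 0.2 s.
5. the pin is home through the tongue and the lock block (z of pin_tip in the frame of box below 0.037 m and horizontal distance between pin_tip and lock_hole below 0.006 m and angle between pin's own z axis and vertical below 0.2 rad), for 0.2 s.
At the end, for the whole second after the job is handed in: Pot and ramekin upright in each other's bays (35 mm of centre, on the floor); every guide comb present in the long bay; lid shut to 4 mm; pin upright (0.2 rad) through both holes, head within 5 mm of the tongue, at rest (all of step 5 and (((horizontal distance between treat_pot and bay_near_lock below 0.035 m and z of treat_pot in the frame of box below 0.012 m and angle between treat_pot's own z axis and vertical below 0.15 rad) and (horizontal distance between ramekin and bay_far_end below 0.035 m and z of ramekin in the frame of box below 0.012 m and angle between ramekin's own z axis and vertical below 0.15 rad)) or ((horizontal distance between ramekin and bay_near_lock below 0.035 m and z of ramekin in the frame of box below 0.012 m and angle between ramekin's own z axis and vertical below 0.15 rad) and (horizontal distance between treat_pot and bay_far_end below 0.035 m and z of treat_pot in the frame of box below 0.012 m and angle between treat_pot's own z axis and vertical below 0.15 rad))) and distance of each of treat_pot, ramekin from where it was at the start of the episode above 0.06 m and x of guard0 in the frame of box between -0.114 and -0.019 m and y of guard0 in the frame of box between -0.115 and 0.115 m and z of each of guard0, guard1, guard2, guard3 in the frame of box below 0.04 m and x of guard1 in the frame of box between -0.114 and -0.019 m and y of guard1 in the frame of box between -0.115 and 0.115 m and x of guard2 in the frame of box between -0.114 and -0.019 m and y of guard2 in the frame of box between -0.115 and 0.115 m and x of guard3 in the frame of box between -0.114 and -0.019 m and y of guard3 in the frame of box between -0.115 and 0.115 m and value of joint lid below 0.004 m and linear speed of pin below 0.02 m/s); the robot touches nothing.
It fails at once if the treat pot or the ramekin is tipped over (more than about 45 degrees) (angle between any of treat_pot, ramekin's own z axis and vertical above 0.8 rad).
It fails at once if a bystander is moved more than 40 mm (distance of any of tin, flea_comb, rake, silicone_brush, shampoo, dish from where it was at the start of the episode above 0.04 m).
Of guard0, guard1, guard2, guard3 only 1 to 4 are there at a start; the rules pass over those that are not, and their reading is None.
At some moment in a run one of guard0, guard1, guard2, guard3 may be knocked a few centimetres aside while the robot is not near it.
It also fails if it takes over 210 s, if anything falls off the work surface, if the arm or the gripper's body presses on something with over 40 N, if the wrist force passes 120 N, or if a joint passes its speed limit or range.

## Working session

There is one attempt and no reset: what is moved stays moved. The work goes in short steps, Python scripts to look and compute and a shell command to move; the robot and the scene stay as the last step left them, time stands still between calls to the robot, and variables do not carry over. Pictures are saved under pics/ and viewed, at most 14 in all, crops included, and the job is handed in when it is done.

```bash
mkdir -p pics; ls
cat > h.py <<'E'
import numpy as np, cv2
from plant import telemetry, viewer, models
from scipy.spatial.transform import Rotation as R
def tool():
    s=telemetry.get_state(); T=np.eye(4)
    T[:3,:3]=R.from_euler('xyz',s['eef_rot'],degrees=True).as_matrix(); T[:3,3]=s['tcp_pos']; return T
def camT(n):
    c=viewer.calibration(n)
    return c, (np.array(c['T']) if 'T' in c else tool()@np.array(c['T_tool_cam']))
def world(n,px,z,cT=None):
    c,T=cT or camT(n)
    K=np.array([[c['fx'],0,c['cx']],[0,c['fy'],c['cy']],[0,0,1.]])
    u=cv2.undistortPoints(np.array([[px]],float),K,np.array([c['k1'],0,0,0,0.]))  # radial
    d=T[:3,:3]@np.array([*u[0,0],1]); o=T[:3,3]
    return o+d*(z-o[2])/d[2]
def pix(n,p,cT=None):
    c,T=cT or camT(n)
    q=np.linalg.inv(T)@np.array([*p,1]); a=q[:2]/q[2]; a=a*(1+c['k1']*(a@a))
    return np.array([c['fx']*a[0]+c['cx'],c['fy']*a[1]+c['cy']])
def snap(n,f=None):
    cT=camT(n); im=viewer.capture(n)
    if f: cv2.imwrite(f'pics/{f}.png',im[:,:,::-1])
    return im,cT
def rows(dxyz,dyaw=0):
    "world shift -> tool axes in full-scale units"
    T=tool(); print('tool units',np.round(T[:3,:3].T@np.array(dxyz)/0.025,2),'tcp',np.round(T[:3,3],4))
E
python3 - <<'E'
from h import *
s=telemetry.get_state(); print(s)
im,c=snap('top','top0'); im2,c2=snap('side','side0')
for t,z in [('box',.074),('lid_grip',.1),('treat_pot',.05),('ramekin',.04),('coaster',.004),('stand',.048),('pin',.07),('guard0',.02),('tin',.045),('silicone_brush',.04),('shampoo',.16),('dish',.03)]:
    for d in models.find_in('top',t)[:5]:
        print(t,round(d['p'],2),np.round(d['position']),np.round(world('top',d['position'],z,c),3))
print({k:v for k,v in viewer.calibration('wrist').items()})
E
```

```text
pics
{'time_s': 0.0, 'joints': array([ 8.16518502e+01,  2.05914069e+01,  6.33245018e-01, -2.06763396e-02,
       -7.01350161e+01, -1.65056679e+01]), 'qd': array([-0.047715  , -0.11564686, -0.06440064,  0.04292627, -0.08943882,
       -0.11547769]), 'joint_torque': array([-3.95219777e-04, -5.82717597e+01,  2.93045783e+01,  6.99737549e+00,
        6.94096714e-03, -1.48094314e-04]), 'tcp_pos': array([0.28353855, 0.61203396, 0.23361722]), 'eef_rot': array([ 1.79905139e+02, -7.83943661e-03, -2.48608529e+01]), 'contact_force': array([-0.33186803, -1.25048472,  0.1528884 ]), 'moment': array([-0.01576091,  0.03602716, -0.04014097]), 'gripper_force': 0.0, 'gripper_width': 0.08747214015246808}
box 0.77 [440. 220.] [ 0.487 -0.215  0.074]
box 0.72 [208. 235.] [0.44  0.35  0.074]
lid_grip 0.94 [444. 220.] [ 0.484 -0.217  0.1  ]
treat_pot 0.25 [449. 223.] [ 0.483 -0.244  0.05 ]
treat_pot 0.2 [243. 137.] [0.701 0.283 0.05 ]
ramekin 0.71 [434. 220.] [ 0.493 -0.209  0.04 ]
coaster 0.7 [313. 184.] [0.589 0.098 0.004]
coaster 0.45 [433. 222.] [ 0.493 -0.218  0.004]
stand 0.82 [315. 235.] [0.448 0.089 0
[... 373 characters left out ...]
60. 180.] [0.588 0.236 0.04 ]
shampoo 0.71 [436. 219.] [ 0.475 -0.183  0.16 ]
shampoo 0.61 [431. 126.] [ 0.695 -0.178  0.16 ]
dish 0.57 [292. 129.] [0.734 0.158 0.03 ]
dish 0.51 [445. 223.] [ 0.486 -0.241  0.03 ]
{'fx': 323.24219635696164, 'fy': 323.24219635696164, 'cx': 317.194177430216, 'cy': 197.73280343190632, 'k1': -0.004530889220786075, 'T_tool_cam': array([[ 7.30189517e-04, -9.59330162e-01, -2.82285505e-01,
         7.57931083e-02],
       [ 9.99999489e-01,  5.03158074e-04,  8.76752162e-04,
         1.05864554e-03],
       [-6.99060563e-04, -2.82286001e-01,  9.59330040e-01,
        -1.49492488e-01],
       [ 0.00000000e+00,  0.00000000e+00,  0.00000000e+00,
         1.00000000e+00]])}
```

View pics/top0.png

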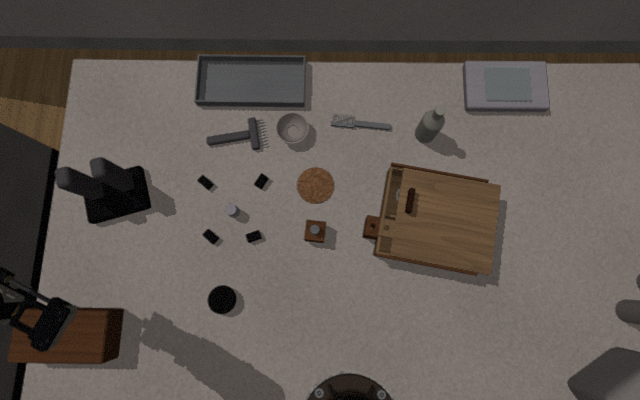

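View pics/side0.png

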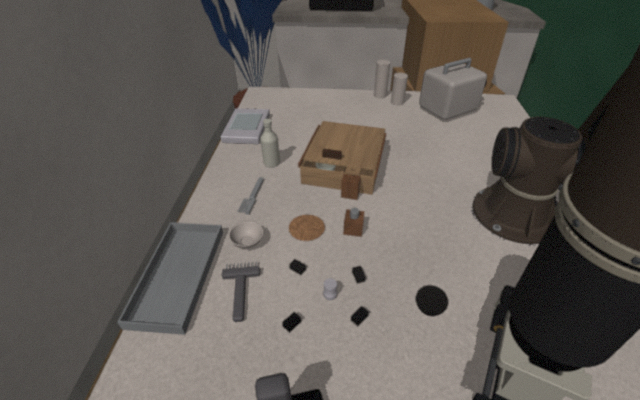

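The top view shows four combs at (206,182), (262,181), (211,237) and (254,237), with the tin at (232,210). The coaster is at (316,185) and the stand and pin at (315,231). The box is at about (436,220), its lock block at (372,227) and the fin at (411,201). The lid is slightly open.

Run:
```python
from h import *
for n,px,z in [('BL',(391,165),.064),('FL',(376,262),.064),('FR',(478,274),.064),('BR',(488,180),.064),('fin',(411,201),.1),('lidBR',(500,186),.074),('lidFR',(493,273),.074),('block',(372,227),.072),('coaster',(316,185),.004),('stand',(315,231),.055),('g',(206,182),.015),('g',(262,181),.015),('g',(211,237),.015),('g',(254,237),.015),('tin',(232,210),.03)]:
    print(n,np.round(world('top',px,z),3))
rows(np.array([.42,0.0,.33])-tool()[:3,3])
```

```text
BL [ 0.628 -0.1    0.064]
FL [ 0.383 -0.06   0.064]
FR [ 0.36  -0.303  0.064]
BR [ 0.592 -0.341  0.064]
fin [ 0.528 -0.141  0.1  ]
lidBR [ 0.575 -0.366  0.074]
lidFR [ 0.363 -0.335  0.074]
block [ 0.467 -0.05   0.072]
coaster [0.587 0.091 0.004]
stand [0.457 0.089 0.055]
g [0.588 0.383 0.015]
g [0.593 0.234 0.015]
g [0.442 0.359 0.015]
g [0.444 0.248 0.015]
tin [0.511 0.306 0.03 ]
tool units [15.24 19.94 -3.82] tcp [0.2837 0.6125 0.2346]
```

```bash
python3 -m handwheel '[{"grip":-1,"travel":[0.87,1,-0.17],"spin":0},{"grip":-1,"travel":[0.87,1,-0.17],"spin":0},{"grip":-1,"travel":[0.87,1,-0.17],"spin":0},{"grip":-1,"travel":[0.87,1,-0.17],"spin":0},{"grip":-1,"travel":[0.87,1,-0.17],"spin":0},{"grip":-1,"travel":[0.87,1,-0.17],"spin":0},{"grip":-1,"travel":[0.87,1,-0.17],"spin":0},{"grip":-1,"travel":[0.87,1,-0.17],"spin":0}]' 30
python3 -m handwheel '[{"grip":-1,"travel":[0.87,1,-0.17],"spin":0},{"grip":-1,"travel":[0.87,1,-0.17],"spin":0},{"grip":-1,"travel":[0.87,1,-0.17],"spin":0},{"grip":-1,"travel":[0.87,1,-0.17],"spin":0},{"grip":-1,"travel":[0.87,1,-0.17],"spin":0},{"grip":-1,"travel":[0.87,1,-0.17],"spin":0},{"grip":-1,"travel":[0.87,1,-0.17],"spin":0},{"grip":-1,"travel":[0.87,1,-0.17],"spin":0}]'
python3 -m handwheel '[{"grip":-1,"travel":[0.87,1,-0.17],"spin":0},{"grip":-1,"travel":[0.87,1,-0.17],"spin":0},{"grip":-1,"travel":[0.87,1,-0.17],"spin":0},{"grip":-1,"travel":[0.87,1,-0.17],"spin":-0.8},{"grip":-1,"travel":[0.87,1,-0.17],"spin":-0.8},{"grip":-1,"travel":[0.87,1,-0.17],"spin":-1},{"grip":-1,"travel":[0.87,1,-0.17],"spin":-1},{"grip":-1,"travel":[0,0,0],"spin":0}]'
python3 - <<'E'
from h import *
im,c=snap('wrist','w1'); print(telemetry.get_state()['tcp_pos'],telemetry.get_state()['eef_rot'])
np.save('w1.npy',c[1])
E
```

```text
time_s: 1.7
tcp_pos: [0.3579, 0.3563, 0.2689]
eef_rot: [-180.0, -0.0, -24.8]
contact_force: [1.1, 0.6, 0.2]
gripper_width: 0.0877
gripper_force: 0.0
time_s: 2.7
tcp_pos: [0.4314, 0.1017, 0.303]
eef_rot: [-180.0, -0.0, -24.8]
contact_force: [1.7, -0.2, -0.4]
gripper_width: 0.0879
gripper_force: 0.0
time_s: 3.7
tcp_pos: [0.5097, -0.1163, 0.3321]
eef_rot: [180.0, 0.0, -6.9]
contact_force: [0.7, -0.4, 0.3]
gripper_width: 0.0878
gripper_force: 0.0
[ 0.50921502 -0.11541976  0.33201996] [ 1.79995080e+02  3.84314132e-02 -6.99629088e+00]
```

View pics/w1.png

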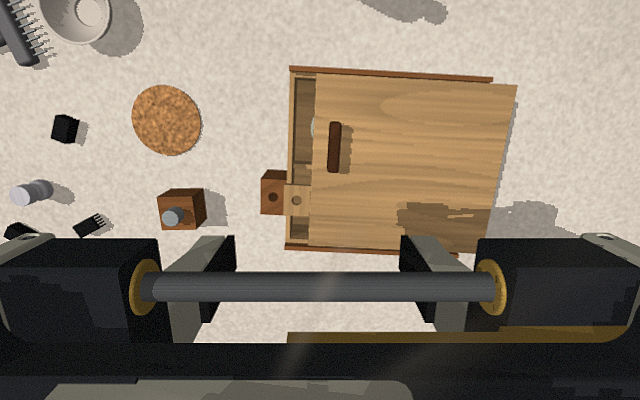

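The wrist view shows the box back-left corner at (290,67), back-right at (493,78) and front-left at (286,247). The fin top is at about (334,147), the block hole at (272,197) and the tongue hole at (296,200). The pin head is at (172,217).

Run:
```python
from h import *
from scipy.optimize import least_squares
cT=(viewer.calibration('wrist'),np.load('w1.npy'))
w=lambda p,z: world('wrist',p,z,cT)
obs=[((290,67),.064,(.105,.121)),((493,78),.064,(.105,-.121)),((286,248),.064,(-.120,.121))]
P=[w(p,z)[:2] for p,z,_ in obs]; print(np.round(P,4))
def f(q):
    c,s=np.cos(q[2]),np.sin(q[2])
    return np.concatenate([q[:2]+np.array([[c,-s],[s,c]])@np.array(b)-p for p,(_,_,b) in zip(P,obs)])
r=least_squares(f,[.48,-.2,-.1]); print(r.x,np.degrees(r.x[2]),np.round(r.fun,4))
q=r.x;c,s=np.cos(q[2]),np.sin(q[2]);B=np.array([[c,-s],[s,c]])
for n,p,z in [('fin',(334.5,147),.1),('fin2',(334.5,122),.1),('fin3',(334.5,173),.1),('blockhole',(272,197),.064),('tongue',(296,200),.074),('lidBR',(517,85),.074),('pinhead',(171,217),.07),('coaster',(166,120),.004),('stand',(180,210),.048),('g',(64,129),.02),('g',(90,226),.02)]:
    x=w(p,z); print(n,np.round(x,4),'box',np.round(B.T@(x[:2]-q[:2]),4))
```

```text
[[ 0.6292 -0.0991]
 [ 0.5873 -0.3426]
 [ 0.3941 -0.0592]]
[ 0.5008321  -0.20200594 -0.15987908] -9.160396486411177 [-0.0054 -0.0002 -0.0021  0.0044  0.0075 -0.0042]
fin [ 0.5322 -0.1408  0.1   ] box [0.0212 0.0654]
fin2 [ 0.5607 -0.1438  0.1   ] box [0.0498 0.067 ]
fin3 [ 0.5011 -0.1375  0.1   ] box [-0.01    0.0637]
blockhole [ 0.4706 -0.0516  0.064 ] box [-0.0538  0.1437]
tongue [ 0.4655 -0.0841  0.074 ] box [-0.0537  0.1108]
lidBR [ 0.5759 -0.3662  0.074 ] box [ 0.1002 -0.1502]
pinhead [0.4609 0.0874 0.07  ] box [-0.0855  0.2793]
coaster [0.5867 0.0922 0.004 ] box [0.038  0.3041]
stand [0.463  0.0835 0.048 ] box [-0.0828  0.2759]
g [0.5921 0.2303 0.02  ] box [0.0213 0.4413]
g [0.4466 0.2402 0.02  ] box [-0.124   0.4279]
```

```bash
python3 -m handwheel '[{"grip":-1,"travel":[0,0,0.5],"spin":0.46},{"grip":-1,"travel":[0.52,0.44,1],"spin":0},{"grip":-1,"travel":[0.52,0.44,1],"spin":0},{"grip":-1,"travel":[0,0,1],"spin":0},{"grip":-1,"travel":[0,0,1],"spin":0},{"grip":-1,"travel":[0,0,1],"spin":0},{"grip":-1,"travel":[0,0,1],"spin":0},{"grip":-1,"travel":[0,0,1],"spin":0}]' 30
python3 -m handwheel '[{"grip":-1,"travel":[0,0,1],"spin":0},{"grip":-1,"travel":[0,0,1],"spin":0},{"grip":-1,"travel":[0,0,0.26],"spin":0},{"grip":-1,"travel":[0,0,0],"spin":0},{"grip":1,"travel":[0,0,0],"spin":0},{"grip":1,"travel":[0,0,0],"spin":0},{"grip":1,"travel":[0,0,0],"spin":0},{"grip":1,"travel":[0,0,0],"spin":0}]' 30
```

```text
time_s: 4.75
tcp_pos: [0.5311, -0.1396, 0.1444]
eef_rot: [-180.0, -0.0, -9.2]
contact_force: [-0.8, 0.1, -0.1]
gripper_width: 0.0875
gripper_force: 0.0
time_s: 5.75
tcp_pos: [0.5317, -0.1402, 0.0886]
eef_rot: [-180.0, -0.0, -9.2]
contact_force: [0.6, -0.3, 0.9]
gripper_width: 0.053
gripper_force: 0.0
```

```bash
python3 -m handwheel '[{"grip":1,"travel":[0,0,0],"spin":0},{"grip":1,"travel":[0,0,0],"spin":0},{"grip":1,"travel":[0,0,0],"spin":0},{"grip":1,"travel":[0,0,0],"spin":0},{"grip":1,"travel":[0,0,0],"spin":0}]' 
python3 -m handwheel '[{"grip":1,"travel":[0,0.5,0],"spin":0},{"grip":1,"travel":[0,1,0],"spin":0},{"grip":1,"travel":[0,1,0],"spin":0},{"grip":1,"travel":[0,1,0],"spin":0},{"grip":1,"travel":[0,1,0],"spin":0},{"grip":1,"travel":[0,1,0],"spin":0},{"grip":1,"travel":[0,1,0],"spin":0},{"grip":1,"travel":[0,1,0],"spin":0}]'
python3 -m handwheel '[{"grip":1,"travel":[0,0.8,0],"spin":0},{"grip":1,"travel":[0,0.4,0],"spin":0},{"grip":1,"travel":[0,0,0],"spin":0},{"grip":1,"travel":[0,0,0],"spin":0}]'
```

```text
time_s: 6.38
tcp_pos: [0.5315, -0.1402, 0.0883]
eef_rot: [-180.0, 0.0, -9.2]
contact_force: [0.6, 0.7, 0.0]
gripper_width: 0.0135
gripper_force: 30.0
time_s: 7.38
tcp_pos: [0.4989, -0.326, 0.0882]
eef_rot: [-180.0, 0.3, -9.2]
contact_force: [-7.3, 3.8, 7.7]
gripper_width: 0.0137
gripper_force: 30.0
time_s: 7.88
tcp_pos: [0.4941, -0.3536, 0.0881]
eef_rot: [-179.9, 0.3, -9.2]
contact_force: [-6.3, 10.2, 10.5]
gripper_width: 0.014
gripper_force: 29.9
```

```bash
python3 -m handwheel '[{"grip":-1,"travel":[0,0,0],"spin":0},{"grip":-1,"travel":[0,0,0],"spin":0},{"grip":-1,"travel":[0,0,-1],"spin":0},{"grip":-1,"travel":[0,0,-1],"spin":0},{"grip":-1,"travel":[0,-1,-1],"spin":0},{"grip":-1,"travel":[0,-1,-1],"spin":0},{"grip":-1,"travel":[0,-1,-1],"spin":0},{"grip":-1,"travel":[0,-1,-1],"spin":0}]' 
python3 -m handwheel '[{"grip":-1,"travel":[0,-1,-1],"spin":0},{"grip":-1,"travel":[0,-1,-1],"spin":0},{"grip":-1,"travel":[0,-1,-1],"spin":0},{"grip":-1,"travel":[0,-1,0],"spin":0},{"grip":-1,"travel":[0,0,0],"spin":0}]'
python3 - <<'E'
from h import *
im,c=snap('wrist','w2'); np.save('w2.npy',c[1])
for t in ['treat_pot','ramekin']: print(t,[(round(d['p'],2),np.round(d['position'])) for d in models.find_in('wrist',t)[:3]])
E
```

```text
time_s: 8.88
tcp_pos: [0.513, -0.2558, 0.2392]
eef_rot: [180.0, -0.0, -9.2]
contact_force: [0.6, 1.1, 0.3]
gripper_width: 0.0855
gripper_force: 0.0
time_s: 9.5
tcp_pos: [0.5292, -0.1566, 0.3137]
eef_rot: [-180.0, -0.1, -9.0]
contact_force: [-0.3, -0.6, 0.2]
gripper_width: 0.0878
gripper_force: 0.0
treat_pot [(0.59, array([399., 143.])), (0.33, array([33., 36.]))]
ramekin [(0.77, array([307., 151.])), (0.28, array([326.,   8.]))]
```

View pics/w2.png

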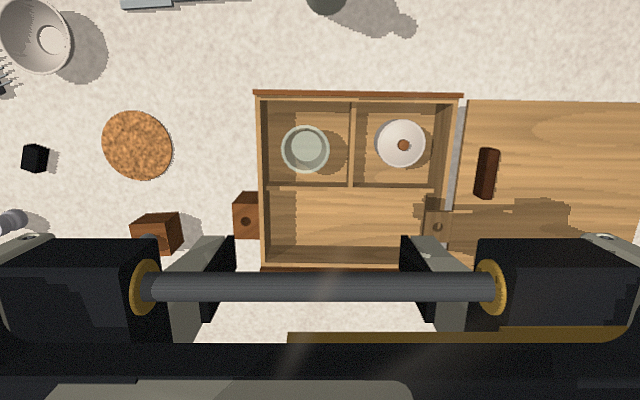

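The lid is open. The ramekin is in the lock-side bay at (306,149) and the pot in the far bay, knob at (403,145). The block hole is at (246,221) and the tongue hole at (437,226).

Run:
```python
from h import *
from scipy.optimize import least_squares
cT=(viewer.calibration('wrist'),np.load('w2.npy'))
w=lambda p,z: world('wrist',p,z,cT)
# outer/inner top back corners, block hole (unknown x,y), divider junction, front inner
obs=[((255,91),.064,(.105,.121)),((463,94),.064,(.105,-.121)),((351,186),.036,(-.016,0)),((266,186),.036,(-.016,.115)),((351,103),.036,(.099,0))]
P=[w(p,z)[:2] for p,z,_ in obs]
def f(q):
    c,s=np.cos(q[2]),np.sin(q[2])
    return np.concatenate([q[:2]+np.array([[c,-s],[s,c]])@np.array(b)-p for p,(_,_,b) in zip(P,obs)])
r=least_squares(f,[.48,-.2,-.1]); print(r.x,np.degrees(r.x[2]),np.round(r.fun,4))
q=r.x;c,s=np.cos(q[2]),np.sin(q[2]);B=np.array([[c,-s],[s,c]]); np.save('box.npy',q)
for n,p,z in [('fin',(486,173),.1),('blockhole',(246,221),.064),('tongue',(437,226),.074),('pot',(403,145),.059),('ram',(305.5,149),.048),('coaster',(137,146),.004)]:
    x=w(p,z); print(n,np.round(x,4),'box',np.round(B.T@(x[:2]-q[:2]),4))
for n,b in [('near',(.043,.059)),('far',(.043,-.059)),('long',(-.0665,0))]: print(n,q[:2]+B@np.array(b))
```

```text
[ 0.50298871 -0.19998431 -0.17145374] -9.82357581885751 [-0.0011  0.0008 -0.0009  0.0037 -0.0017  0.0008 -0.0002 -0.0003  0.0039
 -0.005 ]
fin [ 0.4971 -0.3487  0.1   ] box [ 0.0195 -0.1476]
blockhole [ 0.471  -0.0537  0.064 ] box [-0.0565  0.1386]
tongue [ 0.429  -0.2982  0.074 ] box [-0.0562 -0.1094]
pot [ 0.5371 -0.2671  0.059 ] box [ 0.0451 -0.0603]
ram [ 0.5498 -0.1458  0.048 ] box [0.0369 0.0613]
coaster [0.5858 0.0915 0.004 ] box [0.0318 0.3014]
near [ 0.55542451 -0.14918583]
far [ 0.53529195 -0.26545569]
long [ 0.43746374 -0.18863842]
```

```bash
python3 -m handwheel '[{"grip":-0.82,"travel":[0,0,0.5],"spin":-1},{"grip":-0.82,"travel":[0,0,0.5],"spin":-1},{"grip":-0.82,"travel":[0,0,0.5],"spin":-1},{"grip":-0.82,"travel":[0,0,0.5],"spin":-1},{"grip":-0.82,"travel":[0,0,0.5],"spin":-1},{"grip":-0.82,"travel":[0,0,0.5],"spin":-1},{"grip":-0.82,"travel":[0,0,0.5],"spin":-1},{"grip":-0.82,"travel":[0,0,0.5],"spin":-1}]' 20
python3 -m handwheel '[{"grip":-0.82,"travel":[0,0,0.5],"spin":-0.9},{"grip":-0.82,"travel":[0,0,0],"spin":0}]'
python3 - <<'E'
from h import *
im,c=snap('wrist','w3'); print(telemetry.get_state()['joints'])
for d in models.find_in('wrist','ramekin')[:3]: print(round(d['p'],2),np.round(d['position']),np.round(world('wrist',d['position'],.04,c),4))
print(pix('wrist',(.55,-.146,.048),c), pix('wrist',(.55,-.146,.006),c))
rows(np.array([.55,-.146,.038])-tool()[:3,3])
cv2.imwrite('pics/w3c.png',im[60:300,120:520,::-1])
E
```

```text
time_s: 10.65
tcp_pos: [0.5285, -0.1585, 0.2126]
eef_rot: [-180.0, 0.0, 30.9]
contact_force: [-1.1, -0.6, -0.2]
gripper_width: 0.0796
gripper_force: 0.0
time_s: 10.9
tcp_pos: [0.5279, -0.1583, 0.1996]
eef_rot: [-179.9, 0.1, 35.3]
contact_force: [0.1, 0.1, 0.2]
gripper_width: 0.0799
gripper_force: 0.0
[ 3.68645247e+00  1.04873506e+01 -1.78270712e+01  1.49627738e-02
 -6.17571595e+01  1.21509901e+02]
0.58 [321. 159.] [ 0.5488 -0.1485  0.04  ]
0.33 [378. 330.] [ 0.4271 -0.3145  0.04  ]
[320.05184526 157.71776798] [319.72615603 151.12053255]
tool units [0.97 0.09 6.52] tcp [ 0.5288 -0.1581  0.201 ]
```

View pics/w3c.png

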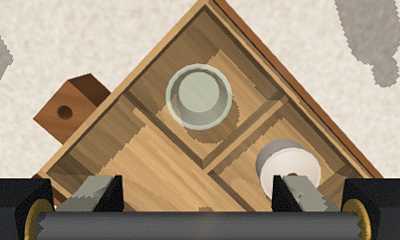

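Ramekin rim seen at (319,157), matching the estimate, so I'll descend and grip it.

```bash
python3 -m handwheel '[{"grip":-0.82,"travel":[0.5,0.05,1],"spin":0},{"grip":-0.82,"travel":[0.47,0.02,1],"spin":0},{"grip":-0.82,"travel":[0,0,1],"spin":0},{"grip":-0.82,"travel":[0,0,1],"spin":0},{"grip":-0.82,"travel":[0,0,1],"spin":0},{"grip":-0.82,"travel":[0,0,1],"spin":0},{"grip":-0.82,"travel":[0,0,0.5],"spin":0},{"grip":-0.82,"travel":[0,0,0],"spin":0}]' 20
python3 -m handwheel '[{"grip":1,"travel":[0,0,0],"spin":0},{"grip":1,"travel":[0,0,0],"spin":0},{"grip":1,"travel":[0,0,0],"spin":0},{"grip":1,"travel":[0,0,0],"spin":0}]' 20
python3 -m handwheel '[{"grip":1,"travel":[0,0,-0.3],"spin":0},{"grip":1,"travel":[0,0,-0.5],"spin":0},{"grip":1,"travel":[0,0,-1],"spin":0},{"grip":1,"travel":[0,0,-1],"spin":0},{"grip":1,"travel":[0,0,-1],"spin":0},{"grip":1,"travel":[0,0,0],"spin":0}]'
python3 - <<'E'
from h import *
rows(np.array([.586,.0915,tool()[2,3]])-tool()[:3,3])
E
```

```text
time_s: 12.0
tcp_pos: [0.5495, -0.145, 0.038]
eef_rot: [-180.0, 0.1, 35.3]
contact_force: [0.1, -0.8, 1.2]
gripper_width: 0.0799
gripper_force: 0.0
time_s: 12.5
tcp_pos: [0.5502, -0.1449, 0.0392]
eef_rot: [179.9, -0.1, 35.4]
contact_force: [-2.0, -0.4, 6.8]
gripper_width: 0.0612
gripper_force: 20.4
time_s: 13.25
tcp_pos: [0.551, -0.1449, 0.136]
eef_rot: [179.8, -0.2, 35.4]
contact_force: [0.6, 0.2, -2.1]
gripper_width: 0.061
gripper_force: 20.4
tool units [ 6.61 -6.9   0.01] tcp [ 0.551  -0.1449  0.136 ]
```

```bash
python3 -m handwheel '[{"grip":1,"travel":[0.94,-0.985,0],"spin":0},{"grip":1,"travel":[0.94,-0.985,0],"spin":0},{"grip":1,"travel":[0.94,-0.985,0],"spin":0},{"grip":1,"travel":[0.94,-0.985,0],"spin":0},{"grip":1,"travel":[0.94,-0.985,0],"spin":0},{"grip":1,"travel":[0.94,-0.985,0],"spin":0},{"grip":1,"travel":[0.94,-0.985,0],"spin":0},{"grip":1,"travel":[0,0,0.5],"spin":0}]' 
python3 -m handwheel '[{"grip":1,"travel":[0,0,1],"spin":0},{"grip":1,"travel":[0,0,1],"spin":0},{"grip":1,"travel":[0,0,1],"spin":0},{"grip":1,"travel":[0,0,0.3],"spin":0},{"grip":1,"travel":[0,0,0.12],"spin":0},{"grip":1,"travel":[0,0,0],"spin":0}]'
```

```text
time_s: 14.25
tcp_pos: [0.5846, 0.0931, 0.1206]
eef_rot: [180.0, -0.1, 35.5]
contact_force: [0.1, -0.8, -2.2]
gripper_width: 0.0611
gripper_force: 20.4
time_s: 15.0
tcp_pos: [0.5831, 0.09, 0.0363]
eef_rot: [-180.0, 0.1, 35.3]
contact_force: [-4.6, -2.0, 7.4]
gripper_width: 0.0612
gripper_force: 20.0
```

```bash
python3 -m handwheel '[{"grip":-0.82,"travel":[0,0,0],"spin":0},{"grip":-0.82,"travel":[0,0,0],"spin":0},{"grip":-0.82,"travel":[0,0,0],"spin":0},{"grip":-0.82,"travel":[0,0,-0.5],"spin":0},{"grip":-0.82,"travel":[0,0,-1],"spin":0},{"grip":-0.82,"travel":[0,0,-1],"spin":0},{"grip":-0.82,"travel":[0,0,-1],"spin":0},{"grip":-0.82,"travel":[0,0,-1],"spin":0}]' 
python3 -m handwheel '[{"grip":-0.82,"travel":[-0.887,0.963,-0.5],"spin":0},{"grip":-0.82,"travel":[-0.887,0.963,-0.5],"spin":0},{"grip":-0.82,"travel":[-0.887,0.963,-0.5],"spin":0},{"grip":-0.82,"travel":[-0.887,0.963,0],"spin":0},{"grip":-0.82,"travel":[-0.887,0.963,0],"spin":0},{"grip":-0.82,"travel":[-0.887,0.963,0],"spin":0},{"grip":-0.82,"travel":[-0.887,0.963,0],"spin":0},{"grip":-0.82,"travel":[-0.887,0.963,0],"spin":0}]' 
python3 -m handwheel '[{"grip":-0.82,"travel":[-0.887,0.963,0],"spin":0},{"grip":-0.82,"travel":[-0.887,0.963,0],"spin":0},{"grip":-0.82,"travel":[-0.887,0.963,0],"spin":0},{"grip":-0.82,"travel":[0,0,0],"spin":0},{"grip":-0.82,"travel":[0,0,0],"spin":0}]'
python3 - <<'E'
from h import *
im,c=snap('wrist','w4')
for d in models.find_in('wrist','treat_pot')[:3]: print(round(d['p'],2),np.round(d['position']),np.round(world('wrist',d['position'],.05,c),4))
print(pix('wrist',(.537,-.267,.059),c))
rows(np.array([.537,-.267,.034])-tool()[:3,3])
cv2.imwrite('pics/w4c.png',im[60:300,120:520,::-1])
E
```

```text
time_s: 16.0
tcp_pos: [0.5842, 0.0909, 0.1496]
eef_rot: [180.0, -0.0, 35.4]
contact_force: [-0.4, 0.1, 0.6]
gripper_width: 0.0799
gripper_force: 0.0
time_s: 17.0
tcp_pos: [0.5507, -0.1699, 0.1864]
eef_rot: [180.0, -0.0, 35.4]
contact_force: [0.5, -0.2, -0.3]
gripper_width: 0.0799
gripper_force: 0.0
time_s: 17.62
tcp_pos: [0.5382, -0.2662, 0.1858]
eef_rot: [180.0, -0.0, 35.3]
contact_force: [-0.2, -0.4, 0.1]
gripper_width: 0.0799
gripper_force: 0.0
0.89 [316. 186.] [ 0.5399 -0.2645  0.05  ]
[316.88180573 192.52017067]
tool units [-0.08  0.01  6.07] tcp [ 0.5385 -0.2656  0.1857]
```

View pics/w4c.png

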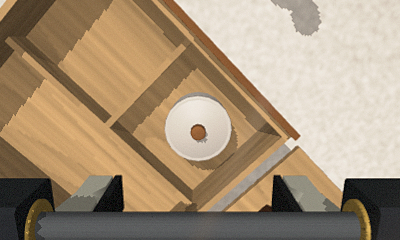

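Knob at (318,191), matching the estimate, so I'll descend.

```bash
python3 -m handwheel '[{"grip":-0.82,"travel":[0,0,1],"spin":0},{"grip":-0.82,"travel":[0,0,1],"spin":0},{"grip":-0.82,"travel":[0,0,1],"spin":0},{"grip":-0.82,"travel":[0,0,1],"spin":0},{"grip":-0.82,"travel":[0,0,1],"spin":0},{"grip":-0.82,"travel":[0,0,1],"spin":0},{"grip":-0.82,"travel":[0,0,0.1],"spin":0},{"grip":-0.82,"travel":[0,0,0],"spin":0}]' 25
python3 -m handwheel '[{"grip":1,"travel":[0,0,0],"spin":0},{"grip":1,"travel":[0,0,0],"spin":0},{"grip":1,"travel":[0,0,0],"spin":0},{"grip":1,"travel":[0,0,0],"spin":0}]'
python3 -m handwheel '[{"grip":1,"travel":[0,0,-0.3],"spin":0},{"grip":1,"travel":[0,0,-0.5],"spin":0},{"grip":1,"travel":[0,0,-1],"spin":0},{"grip":1,"travel":[0,0,-0.8],"spin":0},{"grip":1,"travel":[0,0,0],"spin":0}]'
python3 - <<'E'
from h import *
rows(np.array([.555,-.149,tool()[2,3]])-tool()[:3,3])
E
```

```text
time_s: 18.73
tcp_pos: [0.5389, -0.2659, 0.0335]
eef_rot: [180.0, -0.0, 35.4]
contact_force: [1.0, -0.6, 0.0]
gripper_width: 0.0795
gripper_force: 0.0
time_s: 19.23
tcp_pos: [0.5388, -0.2663, 0.0337]
eef_rot: [179.9, -0.0, 35.4]
contact_force: [-0.9, 0.6, 6.6]
gripper_width: 0.0617
gripper_force: 25.0
time_s: 19.85
tcp_pos: [0.5395, -0.2665, 0.1]
eef_rot: [179.8, -0.1, 35.4]
contact_force: [-0.5, -0.6, -1.6]
gripper_width: 0.0618
gripper_force: 25.0
tool units [ 3.23 -3.47 -0.  ] tcp [ 0.5395 -0.2665  0.1   ]
```

```bash
python3 -m handwheel '[{"grip":1,"travel":[0.81,-0.87,0],"spin":0},{"grip":1,"travel":[0.81,-0.87,0],"spin":0},{"grip":1,"travel":[0.81,-0.87,0],"spin":0},{"grip":1,"travel":[0.81,-0.87,0],"spin":0},{"grip":1,"travel":[0,0,0.8],"spin":0},{"grip":1,"travel":[0,0,1],"spin":0},{"grip":1,"travel":[0,0,0.7],"spin":0},{"grip":1,"travel":[0,0,0.1],"spin":0}]' 
python3 -m handwheel '[{"grip":1,"travel":[0,0,0.05],"spin":0},{"grip":1,"travel":[0,0,0],"spin":0}]'
```

```text
time_s: 20.85
tcp_pos: [0.5532, -0.1483, 0.0317]
eef_rot: [-179.9, 0.1, 35.3]
contact_force: [-2.6, 3.1, 7.0]
gripper_width: 0.0621
gripper_force: 25.0
time_s: 21.1
tcp_pos: [0.5541, -0.1485, 0.0319]
eef_rot: [180.0, -0.0, 35.3]
contact_force: [1.1, 0.1, -1.7]
gripper_width: 0.0619
gripper_force: 25.0
```

```bash
python3 -m handwheel '[{"grip":-0.82,"travel":[0,0,0],"spin":0},{"grip":-0.82,"travel":[0,0,0],"spin":0},{"grip":-0.82,"travel":[0,0,0],"spin":0},{"grip":-0.82,"travel":[0,0,-0.5],"spin":0},{"grip":-0.82,"travel":[0,0,-1],"spin":0},{"grip":-0.82,"travel":[0,0,-1],"spin":0},{"grip":-0.82,"travel":[0,0,-1],"spin":0},{"grip":-0.82,"travel":[0,0,-1],"spin":0}]' 
python3 -m handwheel '[{"grip":-0.82,"travel":[0.93,-1,0],"spin":0},{"grip":-0.82,"travel":[0.93,-1,0],"spin":0},{"grip":-0.82,"travel":[0.93,-1,0],"spin":0},{"grip":-0.82,"travel":[0.93,-1,0],"spin":0},{"grip":-0.82,"travel":[0.93,-1,0],"spin":0},{"grip":-0.82,"travel":[0.93,-1,0],"spin":0},{"grip":-0.82,"travel":[0.93,-1,0],"spin":0},{"grip":-0.82,"travel":[0,0,0],"spin":0}]'
python3 - <<'E'
from h import *
im,c=snap('wrist','w5')
for d in models.find_in('wrist','ramekin')[:3]: print(round(d['p'],2),np.round(d['position']),np.round(world('wrist',d['position'],.035,c),4))
print(pix('wrist',(.583,.09,.035),c))
rows(np.array([.583,.09,.036])-tool()[:3,3])
E
```

```text
time_s: 22.1
tcp_pos: [0.5541, -0.1485, 0.1459]
eef_rot: [180.0, -0.0, 35.3]
contact_force: [0.0, -0.0, 1.4]
gripper_width: 0.0798
gripper_force: 0.0
time_s: 23.1
tcp_pos: [0.586, 0.0905, 0.1449]
eef_rot: [180.0, -0.1, 35.5]
contact_force: [-0.3, -0.6, 0.4]
gripper_width: 0.0799
gripper_force: 0.0
[315.29131757 199.47001784]
tool units [-0.05 -0.1   4.35] tcp [0.5855 0.0886 0.1446]
```

```bash
python3 -m handwheel '[{"grip":-0.82,"travel":[-0.05,-0.1,1],"spin":0},{"grip":-0.82,"travel":[0,0,1],"spin":0},{"grip":-0.82,"travel":[0,0,1],"spin":0},{"grip":-0.82,"travel":[0,0,1],"spin":0},{"grip":-0.82,"travel":[0,0,0.35],"spin":0},{"grip":-0.82,"travel":[0,0,0],"spin":0}]' 20
python3 -m handwheel '[{"grip":1,"travel":[0,0,0],"spin":0},{"grip":1,"travel":[0,0,0],"spin":0},{"grip":1,"travel":[0,0,0],"spin":0},{"grip":1,"travel":[0,0,0],"spin":0}]'
python3 -m handwheel '[{"grip":1,"travel":[0,0,-0.3],"spin":0},{"grip":1,"travel":[0,0,-0.7],"spin":0},{"grip":1,"travel":[0,0,-1],"spin":0},{"grip":1,"travel":[0,0,-1],"spin":0},{"grip":1,"travel":[0,0,-1],"spin":0},{"grip":1,"travel":[0,0,0],"spin":0}]'
python3 - <<'E'
from h import *
rows(np.array([.536,-.266,.136])-tool()[:3,3])
E
```

```text
time_s: 23.95
tcp_pos: [0.583, 0.0891, 0.0354]
eef_rot: [180.0, 0.0, 35.3]
contact_force: [0.9, 0.1, 0.5]
gripper_width: 0.0796
gripper_force: 0.0
time_s: 24.45
tcp_pos: [0.5836, 0.09, 0.0362]
eef_rot: [180.0, -0.1, 35.4]
contact_force: [-0.7, 0.2, 6.0]
gripper_width: 0.0615
gripper_force: 20.0
time_s: 25.2
tcp_pos: [0.5841, 0.0903, 0.1374]
eef_rot: [180.0, -0.2, 35.4]
contact_force: [-1.2, 1.4, -1.4]
gripper_width: 0.0615
gripper_force: 20.0
tool units [-9.82 10.51  0.03] tcp [0.5841 0.0903 0.1374]
```

```bash
python3 -m handwheel '[{"grip":1,"travel":[-0.893,0.955,0],"spin":0},{"grip":1,"travel":[-0.893,0.955,0],"spin":0},{"grip":1,"travel":[-0.893,0.955,0],"spin":0},{"grip":1,"travel":[-0.893,0.955,0],"spin":0},{"grip":1,"travel":[-0.893,0.955,0],"spin":0},{"grip":1,"travel":[-0.893,0.955,0],"spin":0},{"grip":1,"travel":[-0.893,0.955,0],"spin":0},{"grip":1,"travel":[-0.893,0.955,0],"spin":0}]' 
python3 -m handwheel '[{"grip":1,"travel":[-0.893,0.955,0],"spin":0},{"grip":1,"travel":[-0.893,0.955,0],"spin":0},{"grip":1,"travel":[-0.893,0.955,0],"spin":0},{"grip":1,"travel":[0,0,1],"spin":0},{"grip":1,"travel":[0,0,1],"spin":0},{"grip":1,"travel":[0,0,1],"spin":0},{"grip":1,"travel":[0,0,0.7],"spin":0},{"grip":1,"travel":[0,0,0.25],"spin":0}]'
python3 -m handwheel '[{"grip":1,"travel":[0,0,0.05],"spin":0},{"grip":1,"travel":[0,0,0],"spin":0}]'
```

```text
time_s: 26.2
tcp_pos: [0.5469, -0.1702, 0.1341]
eef_rot: [-179.9, 0.1, 35.3]
contact_force: [1.0, -0.9, -1.6]
gripper_width: 0.0614
gripper_force: 20.0
time_s: 27.2
tcp_pos: [0.5334, -0.2661, 0.0366]
eef_rot: [-179.9, 0.2, 35.4]
contact_force: [-9.1, 10.1, 28.3]
gripper_width: 0.0614
gripper_force: 20.0
time_s: 27.45
tcp_pos: [0.5336, -0.2661, 0.0364]
eef_rot: [-179.9, 0.1, 35.4]
contact_force: [-6.1, 4.2, 14.9]
gripper_width: 0.0615
gripper_force: 20.0
```

```bash
python3 -m handwheel '[{"grip":-0.82,"travel":[0,0,0],"spin":0},{"grip":-0.82,"travel":[0,0,0],"spin":0},{"grip":-0.82,"travel":[0,0,0],"spin":0},{"grip":-0.82,"travel":[0,0,-0.5],"spin":0},{"grip":-0.82,"travel":[0,0,-1],"spin":0},{"grip":-0.82,"travel":[0,0,-1],"spin":0},{"grip":-0.82,"travel":[0.7,-0.99,-1],"spin":0},{"grip":-0.82,"travel":[0.7,-0.99,-1],"spin":0}]' 
python3 -m handwheel '[{"grip":-0.82,"travel":[0.7,-0.99,-1],"spin":0},{"grip":-0.82,"travel":[0.7,-0.99,-1],"spin":0},{"grip":-0.82,"travel":[0.7,-0.99,-1],"spin":0},{"grip":-0.82,"travel":[0.7,-0.99,-1],"spin":0}]'
python3 - <<'E'
from h import *
im,c=snap('wrist','w6');np.save('w6.npy',c[1])
E
python3 -m handwheel '[{"grip":-0.82,"travel":[0.7,-0.99,0],"spin":0},{"grip":-0.82,"travel":[0.7,-0.99,0],"spin":0},{"grip":-0.82,"travel":[0.7,-0.99,0],"spin":0},{"grip":-0.82,"travel":[0.7,-0.99,0],"spin":0},{"grip":-0.82,"travel":[0.7,-0.99,0],"spin":0},{"grip":-0.82,"travel":[0.7,-0.99,0],"spin":0},{"grip":-0.82,"travel":[0.7,-0.99,0],"spin":0},{"grip":-0.82,"travel":[0.7,-0.99,0],"spin":0}]'
python3 -m handwheel '[{"grip":-0.82,"travel":[0.7,-0.99,0],"spin":0},{"grip":-0.82,"travel":[0.7,-0.99,0],"spin":0},{"grip":-0.82,"travel":[0.7,-0.99,0],"spin":0},{"grip":-0.82,"travel":[0,0,0],"spin":0}]'
python3 - <<'E'
from h import *
a=cv2.imread('pics/w6.png')
im,c=snap('wrist','w7');np.save('w7.npy',c[1])
cv2.imwrite('pics/c67.png',np.vstack([a[:290],im[:290,:,::-1]]))
E
```

```text
time_s: 28.45
tcp_pos: [0.5346, -0.2055, 0.1494]
eef_rot: [180.0, -0.0, 35.3]
contact_force: [0.6, -0.2, -0.0]
gripper_width: 0.0798
gripper_force: 0.0
time_s: 28.95
tcp_pos: [0.5343, -0.0837, 0.2497]
eef_rot: [180.0, -0.1, 35.3]
contact_force: [0.6, 0.3, -0.3]
gripper_width: 0.0799
gripper_force: 0.0
time_s: 30.0
tcp_pos: [0.534, 0.1588, 0.2487]
eef_rot: [180.0, -0.1, 35.4]
contact_force: [0.4, -0.4, -0.0]
gripper_width: 0.0794
gripper_force: 0.0
time_s: 30.5
tcp_pos: [0.5339, 0.2504, 0.2482]
eef_rot: [-180.0, -0.0, 35.5]
contact_force: [0.4, -0.5, 0.5]
gripper_width: 0.0798
gripper_force: 0.0
```

View pics/c67.png

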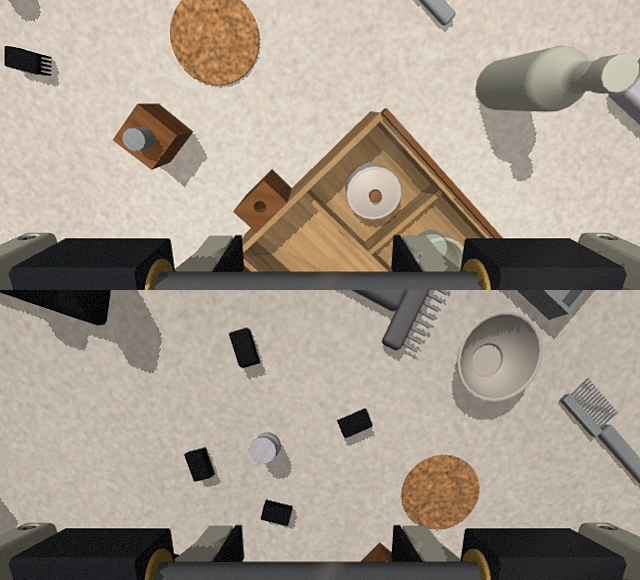

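The pot and ramekin stand upright in their swapped bays. The combs are at about (244,58), (355,133), (199,174) and (277,222), and the tin at (265,157).

```bash
cat >> h.py <<'E'
def combs(im,cT,box=(0,0,640,232)):
    x0,y0,x1,y1=box; m=np.zeros(im.shape[:2],np.uint8); m[y0:y1,x0:x1]=(im[y0:y1,x0:x1].max(2)<55)
    out=[]
    for k in cv2.findContours(m,cv2.RETR_EXTERNAL,cv2.CHAIN_APPROX_NONE)[0]:
        if not 150<cv2.contourArea(k)<3000: continue
        pts=np.array([world('wrist',p,.012,cT)[:2] for p in k[:,0]],np.float32)
        (c,(a,b),th)=cv2.minAreaRect(pts*1000)
        if a<b: th+=90; a,b=b,a
        th=(th+90)%180-90
        if 25<a<60 and 12<b<45: out.append((np.round(np.array(c)/1000,4),round(a),round(b),round(th)))
    return out
E
python3 - <<'E'
from h import *
im=cv2.imread('pics/w7.png')[:,:,::-1]
for o in combs(im,(viewer.calibration('wrist'),np.load('w7.npy'))): print(*o)
E
```

```text
[0.4454 0.251 ] 35 27 -69
[0.4436 0.3618] 37 28 50
[0.5925 0.238 ] 36 23 -31
[0.5869 0.3867] 37 23 52
[0.8108 0.1523] 60 16 -90
```

```bash
python3 -m handwheel '[{"grip":-0.15,"travel":[1,0,0.5],"spin":1},{"grip":-0.15,"travel":[1,0.5,0.5],"spin":1},{"grip":-0.15,"travel":[0,0.5,0.5],"spin":1},{"grip":-0.15,"travel":[0,0,0.5],"spin":1},{"grip":-0.15,"travel":[0,0,0.5],"spin":1},{"grip":-0.15,"travel":[0,0,0.5],"spin":1},{"grip":-0.15,"travel":[0,0,0.5],"spin":1},{"grip":-0.15,"travel":[0,0,0.5],"spin":1}]' 20
python3 -m handwheel '[{"grip":-0.15,"travel":[0,0,0],"spin":1},{"grip":-0.15,"travel":[0,0,0],"spin":1},{"grip":-0.15,"travel":[0,0,0],"spin":1},{"grip":-0.15,"travel":[0,0,0],"spin":1},{"grip":-0.15,"travel":[0,0,0],"spin":1},{"grip":-0.15,"travel":[0,0,0],"spin":0.3},{"grip":-0.15,"travel":[0,0,0],"spin":0}]'
cat >> h.py <<'E'
def go(im,c,near,z=.011):
    s=telemetry.get_state(); y=s['eef_rot'][2]
    for o in combs(im,c):
        print(*o)
        if np.hypot(*(o[0]-near))<.06:
            d=(o[3]-y+90)%180-90; print('^ spin',round(-d/5,2)); rows([*(o[0]-s['tcp_pos'][:2]),z-s['tcp_pos'][2]])
E
python3 - <<'E'
from h import *
im,c=snap('wrist','w8'); go(im,c,(.5925,.238))
E
```

```text
time_s: 31.55
tcp_pos: [0.5877, 0.2528, 0.148]
eef_rot: [-180.0, -0.0, -4.9]
contact_force: [0.0, 0.5, -0.1]
gripper_width: 0.0501
gripper_force: 0.0
time_s: 32.42
tcp_pos: [0.5877, 0.2533, 0.1481]
eef_rot: [-180.0, -0.0, -31.1]
contact_force: [-0.4, -0.2, 0.0]
gripper_width: 0.0502
gripper_force: 0.0
[0.5928 0.2377] 38 21 -31
^ spin -0.02
tool units [0.5  0.44 5.48] tcp [0.5877 0.2535 0.1481]
```

```bash
python3 -m handwheel '[{"grip":-0.15,"travel":[0.5,0.44,1],"spin":0},{"grip":-0.15,"travel":[0,0,1],"spin":0},{"grip":-0.15,"travel":[0,0,1],"spin":0},{"grip":-0.15,"travel":[0,0,1],"spin":0},{"grip":-0.15,"travel":[0,0,1],"spin":0},{"grip":-0.15,"travel":[0,0,0.48],"spin":0},{"grip":-0.15,"travel":[0,0,0],"spin":0}]'
python3 -m handwheel '[{"grip":1,"travel":[0,0,0],"spin":0},{"grip":1,"travel":[0,0,0],"spin":0},{"grip":1,"travel":[0,0,0],"spin":0},{"grip":1,"travel":[0,0,0],"spin":0},{"grip":1,"travel":[0,0,-0.5],"spin":0},{"grip":1,"travel":[0,0,-1],"spin":0},{"grip":1,"travel":[0,0,-1],"spin":0},{"grip":1,"travel":[0,0,-1],"spin":0}]' 25
python3 -m handwheel '[{"grip":1,"travel":[0,0,-1],"spin":0},{"grip":1,"travel":[0,0,-0.5],"spin":0}]'
cat >> h.py <<'E'
def slot(y,x=-.0665):
    q=np.load('box.npy');c,s=np.cos(q[2]),np.sin(q[2]); return q[:2]+np.array([[c,-s],[s,c]])@np.array([x,y])
E
python3 - <<'E'
from h import *
for y in (-.05,-.005,.04,.085): print(slot(y))
rows([*(slot(-.05)-tool()[:2,3]),0])
E
```

```text
time_s: 33.35
tcp_pos: [0.5925, 0.2378, 0.0104]
eef_rot: [179.9, 0.0, -31.1]
contact_force: [-1.1, -0.5, 1.0]
gripper_width: 0.0505
gripper_force: 0.0
time_s: 34.35
tcp_pos: [0.5926, 0.2379, 0.0999]
eef_rot: [-180.0, -0.0, -31.2]
contact_force: [-0.1, 0.5, -0.4]
gripper_width: 0.0218
gripper_force: 25.0
time_s: 34.6
tcp_pos: [0.5931, 0.2383, 0.1381]
eef_rot: [-179.9, -0.1, -31.1]
contact_force: [-0.1, -0.7, -1.0]
gripper_width: 0.0222
gripper_force: 25.0
[ 0.428933   -0.23790531]
[ 0.43661067 -0.19356511]
[ 0.44428834 -0.14922491]
[ 0.45196601 -0.10488471]
tool units [ 4.23 19.7  -0.04] tcp [0.5931 0.2383 0.1381]
```

```bash
python3 -m handwheel '[{"grip":1,"travel":[0.21,0.985,0],"spin":0},{"grip":1,"travel":[0.21,0.985,0],"spin":0},{"grip":1,"travel":[0.21,0.985,0],"spin":0},{"grip":1,"travel":[0.21,0.985,0],"spin":0},{"grip":1,"travel":[0.21,0.985,0],"spin":0},{"grip":1,"travel":[0.21,0.985,0],"spin":0},{"grip":1,"travel":[0.21,0.985,0],"spin":0},{"grip":1,"travel":[0.21,0.985,0],"spin":0}]'
python3 -m handwheel '[{"grip":1,"travel":[0.21,0.985,0],"spin":0},{"grip":1,"travel":[0.21,0.985,0],"spin":0},{"grip":1,"travel":[0.21,0.985,0],"spin":0},{"grip":1,"travel":[0.21,0.985,0],"spin":0},{"grip":1,"travel":[0.21,0.985,0],"spin":0},{"grip":1,"travel":[0.21,0.985,0],"spin":0},{"grip":1,"travel":[0.21,0.985,0],"spin":0},{"grip":1,"travel":[0.21,0.985,0],"spin":0}]'
python3 -m handwheel '[{"grip":1,"travel":[0.21,0.985,0],"spin":0},{"grip":1,"travel":[0.21,0.985,0],"spin":0},{"grip":1,"travel":[0.21,0.985,0],"spin":0},{"grip":1,"travel":[0.21,0.985,0],"spin":0},{"grip":1,"travel":[0,0,0],"spin":1},{"grip":1,"travel":[0,0,0],"spin":1},{"grip":1,"travel":[0,0,0],"spin":1},{"grip":1,"travel":[0,0,0],"spin":1}]'
python3 -m handwheel '[{"grip":1,"travel":[0,0,0],"spin":1},{"grip":1,"travel":[0,0,0],"spin":1},{"grip":1,"travel":[0,0,0],"spin":1},{"grip":1,"travel":[0,0,0],"spin":1},{"grip":1,"travel":[0,0,0],"spin":1},{"grip":1,"travel":[0,0,0],"spin":1},{"grip":1,"travel":[0,0,0],"spin":1},{"grip":1,"travel":[0,0,0],"spin":1}]'
python3 -m handwheel '[{"grip":1,"travel":[0,0,0],"spin":1},{"grip":1,"travel":[0,0,0],"spin":0.8},{"grip":1,"travel":[0,0,0],"spin":0}]'
python3 - <<'E'
from h import *
print(telemetry.get_state()['eef_rot'],telemetry.get_state()['gripper_width'])
rows([*(slot(-.05)-tool()[:2,3]),.022-tool()[2,3]])
E
```

```text
time_s: 35.6
tcp_pos: [0.5261, 0.0461, 0.1358]
eef_rot: [-180.0, -0.0, -31.2]
contact_force: [0.4, -0.0, -0.3]
gripper_width: 0.0215
gripper_force: 25.0
time_s: 36.6
tcp_pos: [0.4599, -0.1441, 0.1359]
eef_rot: [-180.0, -0.0, -31.2]
contact_force: [0.3, -0.1, 0.0]
gripper_width: 0.0222
gripper_force: 25.0
time_s: 37.6
tcp_pos: [0.427, -0.2385, 0.1358]
eef_rot: [180.0, -0.0, -51.3]
contact_force: [0.3, -0.3, -1.1]
gripper_width: 0.0216
gripper_force: 25.0
time_s: 38.6
tcp_pos: [0.4271, -0.2384, 0.1358]
eef_rot: [-180.0, -0.0, -91.3]
contact_force: [-0.7, 0.8, -0.0]
gripper_width: 0.0219
gripper_force: 25.0
time_s: 38.98
tcp_pos: [0.4271, -0.2383, 0.1358]
eef_rot: [-180.0, 0.0, -100.1]
contact_force: [-0.2, -0.7, -0.3]
gripper_width: 0.0217
gripper_force: 25.0
[-1.79998989e+02  5.88953189e-04 -1.00143919e+02] 0.02173169147392887
tool units [-0.03 -0.07  4.55] tcp [ 0.4271 -0.2383  0.1358]
```

```bash
python3 -m handwheel '[{"grip":1,"travel":[0,-0.07,1],"spin":0},{"grip":1,"travel":[0,0,1],"spin":0},{"grip":1,"travel":[0,0,1],"spin":0},{"grip":1,"travel":[0,0,1],"spin":0},{"grip":1,"travel":[0,0,0.5],"spin":0},{"grip":1,"travel":[0,0,0],"spin":0},{"grip":0.22,"travel":[0,0,0],"spin":0},{"grip":0.22,"travel":[0,0,0],"spin":0}]'
python3 -m handwheel '[{"grip":0.22,"travel":[0,0,0],"spin":0},{"grip":0.22,"travel":[0,0,-1],"spin":0},{"grip":0.22,"travel":[0,0,-1],"spin":0},{"grip":0.22,"travel":[0,0,-1],"spin":0},{"grip":0.22,"travel":[0,0,-1],"spin":0},{"grip":-0.15,"travel":[-0.97,0.137,-0.5],"spin":0},{"grip":-0.15,"travel":[-0.97,0.137,0],"spin":0},{"grip":-0.15,"travel":[-0.97,0.137,0],"spin":0}]'
python3 -m handwheel '[{"grip":-0.15,"travel":[-0.97,0.137,0],"spin":0},{"grip":-0.15,"travel":[-0.97,0.137,0],"spin":0},{"grip":-0.15,"travel":[-0.97,0.137,0],"spin":0},{"grip":-0.15,"travel":[-0.97,0.137,0],"spin":0},{"grip":-0.15,"travel":[-0.97,0.137,0],"spin":0},{"grip":-0.15,"travel":[-0.97,0.137,0],"spin":0},{"grip":-0.15,"travel":[-0.97,0.137,0],"spin":0},{"grip":-0.15,"travel":[-0.97,0.137,0],"spin":0}]'
python3 -m handwheel '[{"grip":-0.15,"travel":[-0.97,0.137,0],"spin":0},{"grip":-0.15,"travel":[-0.97,0.137,0],"spin":0},{"grip":-0.15,"travel":[-0.97,0.137,0],"spin":0},{"grip":-0.15,"travel":[-0.97,0.137,0],"spin":0},{"grip":-0.15,"travel":[-0.97,0.137,0],"spin":0},{"grip":-0.15,"travel":[-0.97,0.137,0],"spin":0},{"grip":-0.15,"travel":[-0.97,0.137,0],"spin":0},{"grip":-0.15,"travel":[-0.97,0.137,0],"spin":0}]'
python3 -m handwheel '[{"grip":-0.15,"travel":[-0.97,0.137,0],"spin":0},{"grip":-0.15,"travel":[0,0,0],"spin":-1},{"grip":-0.15,"travel":[0,0,0],"spin":-1},{"grip":-0.15,"travel":[0,0,0],"spin":-1},{"grip":-0.15,"travel":[0,0,0],"spin":-1},{"grip":-0.15,"travel":[0,0,0],"spin":-1},{"grip":-0.15,"travel":[0,0,0],"spin":-1},{"grip":-0.15,"travel":[0,0,0],"spin":0}]'
python3 - <<'E'
from h import *
im,c=snap('wrist','w9'); go(im,c,(.4455,.251))
E
```

```text
time_s: 39.98
tcp_pos: [0.4301, -0.2383, 0.0242]
eef_rot: [-179.9, 0.0, -100.1]
contact_force: [-0.3, 0.4, 0.6]
gripper_width: 0.0325
gripper_force: 0.0
time_s: 40.98
tcp_pos: [0.4321, -0.1641, 0.1364]
eef_rot: [-179.9, 0.0, -100.2]
contact_force: [-0.9, 0.7, -0.2]
gripper_width: 0.0499
gripper_force: 0.0
time_s: 41.98
tcp_pos: [0.4393, 0.0319, 0.1362]
eef_rot: [-180.0, 0.0, -100.1]
contact_force: [-0.1, -0.8, -0.6]
gripper_width: 0.0505
gripper_force: 0.0
time_s: 42.98
tcp_pos: [0.4466, 0.2282, 0.136]
eef_rot: [-180.0, 0.0, -100.2]
contact_force: [0.9, 0.6, 0.6]
gripper_width: 0.0505
gripper_force: 0.0
time_s: 43.98
tcp_pos: [0.4475, 0.2519, 0.1357]
eef_rot: [180.0, -0.0, -70.2]
contact_force: [1.0, -0.6, -0.0]
gripper_width: 0.0507
gripper_force: 0.0
[0.4451 0.2503] 39 21 -69
^ spin -0.25
tool units [0.03 0.11 4.99] tcp [0.4475 0.2518 0.1357]
[0.6833 0.2468] 40 12 -75
```

```bash
python3 -m handwheel '[{"grip":-0.15,"travel":[0.03,0.11,1],"spin":-0.25},{"grip":-0.15,"travel":[0,0,1],"spin":0},{"grip":-0.15,"travel":[0,0,1],"spin":0},{"grip":-0.15,"travel":[0,0,1],"spin":0},{"grip":-0.15,"travel":[0,0,0.99],"spin":0},{"grip":-0.15,"travel":[0,0,0],"spin":0},{"grip":1,"travel":[0,0,0],"spin":0},{"grip":1,"travel":[0,0,0],"spin":0}]'
python3 -m handwheel '[{"grip":1,"travel":[0,0,0],"spin":0},{"grip":1,"travel":[0,0,0],"spin":0},{"grip":1,"travel":[0,0,-1],"spin":0},{"grip":1,"travel":[0,0,-1],"spin":0},{"grip":1,"travel":[0,0,-1],"spin":1},{"grip":1,"travel":[0,0,-1],"spin":1},{"grip":1,"travel":[0,0,-1],"spin":1},{"grip":1,"travel":[0,0,0],"spin":1}]'
python3 -m handwheel '[{"grip":1,"travel":[0,0,0],"spin":1},{"grip":1,"travel":[0,0,0],"spin":1},{"grip":1,"travel":[0,0,0],"spin":0.25},{"grip":1,"travel":[0.975,-0.153,0],"spin":0},{"grip":1,"travel":[0.975,-0.153,0],"spin":0},{"grip":1,"travel":[0.975,-0.153,0],"spin":0},{"grip":1,"travel":[0.975,-0.153,0],"spin":0},{"grip":1,"travel":[0.975,-0.153,0],"spin":0}]'
python3 -m handwheel '[{"grip":1,"travel":[0.975,-0.153,0],"spin":0},{"grip":1,"travel":[0.975,-0.153,0],"spin":0},{"grip":1,"travel":[0.975,-0.153,0],"spin":0},{"grip":1,"travel":[0.975,-0.153,0],"spin":0},{"grip":1,"travel":[0.975,-0.153,0],"spin":0},{"grip":1,"travel":[0.975,-0.153,0],"spin":0},{"grip":1,"travel":[0.975,-0.153,0],"spin":0},{"grip":1,"travel":[0.975,-0.153,0],"spin":0}]'
python3 -m handwheel '[{"grip":1,"travel":[0.975,-0.153,0],"spin":0},{"grip":1,"travel":[0.975,-0.153,0],"spin":0},{"grip":1,"travel":[0.975,-0.153,0],"spin":0},{"grip":1,"travel":[0.975,-0.153,0],"spin":0},{"grip":1,"travel":[0.975,-0.153,0],"spin":0},{"grip":1,"travel":[0,0,0],"spin":0},{"grip":1,"travel":[0,0,0],"spin":0}]'
python3 - <<'E'
from h import *
print(telemetry.get_state()['gripper_width'])
rows([*(slot(-.005)-tool()[:2,3]),.022-tool()[2,3]])
E
```

```text
time_s: 45.02
tcp_pos: [0.4453, 0.2499, 0.0114]
eef_rot: [-180.0, 0.0, -68.9]
contact_force: [-0.9, 0.1, -0.3]
gripper_width: 0.0357
gripper_force: 0.0
time_s: 46.02
tcp_pos: [0.446, 0.2505, 0.1383]
eef_rot: [-179.8, 0.2, -89.1]
contact_force: [0.4, 0.4, -0.6]
gripper_width: 0.022
gripper_force: 25.0
time_s: 47.02
tcp_pos: [0.442, 0.1242, 0.1361]
eef_rot: [180.0, 0.0, -100.2]
contact_force: [0.0, 0.2, -0.3]
gripper_width: 0.0221
gripper_force: 25.0
time_s: 48.02
tcp_pos: [0.4372, -0.0729, 0.1362]
eef_rot: [-180.0, 0.0, -100.2]
contact_force: [-0.8, -0.1, -0.0]
gripper_width: 0.0218
gripper_force: 25.0
time_s: 48.9
tcp_pos: [0.4347, -0.1948, 0.136]
eef_rot: [180.0, 0.0, -100.2]
contact_force: [-1.0, 0.3, 0.0]
gripper_width: 0.0216
gripper_force: 25.0
0.02157094221348929
tool units [-0.06 -0.07  4.56] tcp [ 0.4347 -0.1948  0.136 ]
```

```bash
python3 -m handwheel '[{"grip":1,"travel":[-0.06,-0.07,1],"spin":0},{"grip":1,"travel":[0,0,1],"spin":0},{"grip":1,"travel":[0,0,1],"spin":0},{"grip":1,"travel":[0,0,1],"spin":0},{"grip":1,"travel":[0,0,0.5],"spin":0},{"grip":1,"travel":[0,0,0],"spin":0},{"grip":0.22,"travel":[0,0,0],"spin":0},{"grip":0.22,"travel":[0,0,0],"spin":0}]'
python3 -m handwheel '[{"grip":0.22,"travel":[0,0,0],"spin":0},{"grip":0.22,"travel":[0,0,-1],"spin":0},{"grip":0.22,"travel":[0,0,-1],"spin":0},{"grip":0.22,"travel":[0,0,-1],"spin":0},{"grip":0.22,"travel":[0,0,-1],"spin":0},{"grip":-0.15,"travel":[-0.996,0.163,-0.5],"spin":0},{"grip":-0.15,"travel":[-0.996,0.163,0],"spin":0},{"grip":-0.15,"travel":[-0.996,0.163,0],"spin":0}]'
python3 -m handwheel '[{"grip":-0.15,"travel":[-0.996,0.163,0],"spin":0},{"grip":-0.15,"travel":[-0.996,0.163,0],"spin":0},{"grip":-0.15,"travel":[-0.996,0.163,0],"spin":0},{"grip":-0.15,"travel":[-0.996,0.163,0],"spin":0},{"grip":-0.15,"travel":[-0.996,0.163,0],"spin":0},{"grip":-0.15,"travel":[-0.996,0.163,0],"spin":0},{"grip":-0.15,"travel":[-0.996,0.163,0],"spin":0},{"grip":-0.15,"travel":[-0.996,0.163,0],"spin":0}]'
python3 -m handwheel '[{"grip":-0.15,"travel":[-0.996,0.163,0],"spin":0},{"grip":-0.15,"travel":[-0.996,0.163,0],"spin":0},{"grip":-0.15,"travel":[-0.996,0.163,0],"spin":0},{"grip":-0.15,"travel":[-0.996,0.163,0],"spin":0},{"grip":-0.15,"travel":[-0.996,0.163,0],"spin":0},{"grip":-0.15,"travel":[-0.996,0.163,0],"spin":0},{"grip":-0.15,"travel":[-0.996,0.163,0],"spin":0},{"grip":-0.15,"travel":[-0.996,0.163,0],"spin":0}]'
python3 -m handwheel '[{"grip":-0.15,"travel":[-0.996,0.163,0],"spin":0},{"grip":-0.15,"travel":[-0.996,0.163,0],"spin":0},{"grip":-0.15,"travel":[-0.996,0.163,0],"spin":0},{"grip":-0.15,"travel":[0,0,0],"spin":1},{"grip":-0.15,"travel":[0,0,0],"spin":1},{"grip":-0.15,"travel":[0,0,0],"spin":1},{"grip":-0.15,"travel":[0,0,0],"spin":1},{"grip":-0.15,"travel":[0,0,0],"spin":1}]'
python3 -m handwheel '[{"grip":-0.15,"travel":[0,0,0],"spin":1},{"grip":-0.15,"travel":[0,0,0],"spin":0}]'
python3 - <<'E'
from h import *
im,c=snap('wrist','w10'); go(im,c,(.4436,.362))
E
```

```text
time_s: 49.9
tcp_pos: [0.4382, -0.1931, 0.0244]
eef_rot: [-179.9, 0.0, -100.1]
contact_force: [0.1, 0.0, 0.9]
gripper_width: 0.0325
gripper_force: 0.0
time_s: 50.9
tcp_pos: [0.4387, -0.1168, 0.1366]
eef_rot: [-179.9, 0.0, -100.2]
contact_force: [-0.3, 0.1, 0.4]
gripper_width: 0.0497
gripper_force: 0.0
time_s: 51.9
tcp_pos: [0.4417, 0.0852, 0.1364]
eef_rot: [-180.0, 0.0, -100.2]
contact_force: [-0.3, -0.4, -0.1]
gripper_width: 0.0507
gripper_force: 0.0
time_s: 52.9
tcp_pos: [0.4448, 0.2877, 0.1361]
eef_rot: [-180.0, 0.0, -100.2]
contact_force: [0.6, -0.1, -0.5]
gripper_width: 0.0506
gripper_force: 0.0
time_s: 53.9
tcp_pos: [0.4459, 0.3627, 0.136]
eef_rot: [-180.0, -0.0, -125.3]
contact_force: [-0.8, 0.1, -0.8]
gripper_width: 0.0505
gripper_force: 0.0
time_s: 54.15
tcp_pos: [0.4459, 0.3626, 0.136]
eef_rot: [-180.0, -0.0, -130.1]
contact_force: [0.6, -0.1, -0.3]
gripper_width: 0.0502
gripper_force: 0.0
[0.4425 0.3627] 38 21 50
^ spin -0.01
tool units [0.08 0.11 5.  ] tcp [0.4459 0.3624 0.136 ]
```

```bash
python3 -m handwheel '[{"grip":-0.15,"travel":[0.08,0.11,1],"spin":0},{"grip":-0.15,"travel":[0,0,1],"spin":0},{"grip":-0.15,"travel":[0,0,1],"spin":0},{"grip":-0.15,"travel":[0,0,1],"spin":0},{"grip":-0.15,"travel":[0,0,1],"spin":0},{"grip":-0.15,"travel":[0,0,0],"spin":0},{"grip":1,"travel":[0,0,0],"spin":0},{"grip":1,"travel":[0,0,0],"spin":0}]'
python3 -m handwheel '[{"grip":1,"travel":[0,0,0],"spin":0},{"grip":1,"travel":[0,0,0],"spin":0},{"grip":1,"travel":[0,0,-1],"spin":0},{"grip":1,"travel":[0,0,-1],"spin":0},{"grip":1,"travel":[0,0,-1],"spin":-1},{"grip":1,"travel":[0,0,-1],"spin":-1},{"grip":1,"travel":[0,0,-1],"spin":-1},{"grip":1,"travel":[0,0,0],"spin":-1}]'
python3 -m handwheel '[{"grip":1,"travel":[0,0,0],"spin":-1},{"grip":1,"travel":[0,0,0],"spin":-1},{"grip":1,"travel":[1,-0.18,0],"spin":0},{"grip":1,"travel":[1,-0.18,0],"spin":0},{"grip":1,"travel":[1,-0.18,0],"spin":0},{"grip":1,"travel":[1,-0.18,0],"spin":0},{"grip":1,"travel":[1,-0.18,0],"spin":0},{"grip":1,"travel":[1,-0.18,0],"spin":0}]'
python3 -m handwheel '[{"grip":1,"travel":[1,-0.18,0],"spin":0},{"grip":1,"travel":[1,-0.18,0],"spin":0},{"grip":1,"travel":[1,-0.18,0],"spin":0},{"grip":1,"travel":[1,-0.18,0],"spin":0},{"grip":1,"travel":[1,-0.18,0],"spin":0},{"grip":1,"travel":[1,-0.18,0],"spin":0},{"grip":1,"travel":[1,-0.18,0],"spin":0},{"grip":1,"travel":[1,-0.18,0],"spin":0}]'
python3 -m handwheel '[{"grip":1,"travel":[1,-0.18,0],"spin":0},{"grip":1,"travel":[1,-0.18,0],"spin":0},{"grip":1,"travel":[1,-0.18,0],"spin":0},{"grip":1,"travel":[1,-0.18,0],"spin":0},{"grip":1,"travel":[1,-0.18,0],"spin":0},{"grip":1,"travel":[1,-0.18,0],"spin":0},{"grip":1,"travel":[0,0,0],"spin":0},{"grip":1,"travel":[0,0,0],"spin":0}]'
python3 - <<'E'
from h import *
print(telemetry.get_state()['gripper_width'])
rows([*(slot(.04)-tool()[:2,3]),.022-tool()[2,3]])
E
```

```text
time_s: 55.2
tcp_pos: [0.4426, 0.3624, 0.0114]
eef_rot: [180.0, 0.0, -130.1]
contact_force: [-0.8, -0.5, 1.0]
gripper_width: 0.0357
gripper_force: 0.0
time_s: 56.2
tcp_pos: [0.4432, 0.3631, 0.1385]
eef_rot: [-179.9, 0.2, -110.0]
contact_force: [0.4, 0.3, -1.3]
gripper_width: 0.0218
gripper_force: 25.0
time_s: 57.2
tcp_pos: [0.4426, 0.2079, 0.1362]
eef_rot: [-180.0, 0.0, -100.2]
contact_force: [0.8, 0.6, -0.5]
gripper_width: 0.022
gripper_force: 25.0
time_s: 58.2
tcp_pos: [0.4424, 0.0049, 0.1361]
eef_rot: [-180.0, 0.0, -100.2]
contact_force: [0.0, 0.3, -0.9]
gripper_width: 0.0219
gripper_force: 25.0
time_s: 59.2
tcp_pos: [0.4425, -0.1462, 0.136]
eef_rot: [180.0, 0.0, -100.2]
contact_force: [-0.6, -0.6, -0.7]
gripper_width: 0.0215
gripper_force: 25.0
0.0215342724634329
tool units [ 0.11 -0.09  4.56] tcp [ 0.4425 -0.1462  0.136 ]
```

```bash
python3 -m handwheel '[{"grip":1,"travel":[0.11,-0.09,1],"spin":0},{"grip":1,"travel":[0,0,1],"spin":0},{"grip":1,"travel":[0,0,1],"spin":0},{"grip":1,"travel":[0,0,1],"spin":0},{"grip":1,"travel":[0,0,0.5],"spin":0},{"grip":1,"travel":[0,0,0],"spin":0},{"grip":0.22,"travel":[0,0,0],"spin":0},{"grip":0.22,"travel":[0,0,0],"spin":0}]'
python3 -m handwheel '[{"grip":0.22,"travel":[0,0,0],"spin":0},{"grip":0.22,"travel":[0,0,-1],"spin":0},{"grip":0.22,"travel":[0,0,-1],"spin":0},{"grip":0.22,"travel":[0,0,-1],"spin":0},{"grip":0.22,"travel":[0,0,-1],"spin":0},{"grip":-0.15,"travel":[-1,-0.087,-0.5],"spin":0},{"grip":-0.15,"travel":[-1,-0.087,0],"spin":0},{"grip":-0.15,"travel":[-1,-0.087,0],"spin":0}]'
python3 -m handwheel '[{"grip":-0.15,"travel":[-1,-0.087,0],"spin":0},{"grip":-0.15,"travel":[-1,-0.087,0],"spin":0},{"grip":-0.15,"travel":[-1,-0.087,0],"spin":0},{"grip":-0.15,"travel":[-1,-0.087,0],"spin":0},{"grip":-0.15,"travel":[-1,-0.087,0],"spin":0},{"grip":-0.15,"travel":[-1,-0.087,0],"spin":0},{"grip":-0.15,"travel":[-1,-0.087,0],"spin":0},{"grip":-0.15,"travel":[-1,-0.087,0],"spin":0}]'
python3 -m handwheel '[{"grip":-0.15,"travel":[-1,-0.087,0],"spin":0},{"grip":-0.15,"travel":[-1,-0.087,0],"spin":0},{"grip":-0.15,"travel":[-1,-0.087,0],"spin":0},{"grip":-0.15,"travel":[-1,-0.087,0],"spin":0},{"grip":-0.15,"travel":[-1,-0.087,0],"spin":0},{"grip":-0.15,"travel":[-1,-0.087,0],"spin":0},{"grip":-0.15,"travel":[-1,-0.087,0],"spin":0},{"grip":-0.15,"travel":[-1,-0.087,0],"spin":0}]'
python3 -m handwheel '[{"grip":-0.15,"travel":[-1,-0.087,0],"spin":0},{"grip":-0.15,"travel":[-1,-0.087,0],"spin":0},{"grip":-0.15,"travel":[-1,-0.087,0],"spin":0},{"grip":-0.15,"travel":[0,0,0],"spin":1},{"grip":-0.15,"travel":[0,0,0],"spin":1},{"grip":-0.15,"travel":[0,0,0],"spin":1},{"grip":-0.15,"travel":[0,0,0],"spin":1},{"grip":-0.15,"travel":[0,0,0],"spin":1}]'
python3 -m handwheel '[{"grip":-0.15,"travel":[0,0,0],"spin":0.6},{"grip":-0.15,"travel":[0,0,0],"spin":0}]'
python3 - <<'E'
from h import *
im,c=snap('wrist','w11'); go(im,c,(.587,.387))
E
```

```text
time_s: 60.2
tcp_pos: [0.4453, -0.149, 0.0244]
eef_rot: [-179.9, 0.0, -100.1]
contact_force: [-0.4, -0.4, -0.2]
gripper_width: 0.033
gripper_force: 0.0
time_s: 61.2
tcp_pos: [0.4645, -0.0757, 0.1367]
eef_rot: [-179.9, 0.0, -100.2]
contact_force: [0.2, 1.1, -0.5]
gripper_width: 0.05
gripper_force: 0.0
time_s: 62.2
tcp_pos: [0.517, 0.1187, 0.1363]
eef_rot: [-180.0, 0.0, -100.2]
contact_force: [0.0, -0.3, 0.1]
gripper_width: 0.0502
gripper_force: 0.0
time_s: 63.2
tcp_pos: [0.5695, 0.3129, 0.136]
eef_rot: [180.0, -0.0, -100.2]
contact_force: [-0.2, 0.8, 0.4]
gripper_width: 0.0505
gripper_force: 0.0
time_s: 64.2
tcp_pos: [0.5888, 0.3847, 0.1358]
eef_rot: [180.0, -0.0, -125.3]
contact_force: [0.1, 0.9, 0.0]
gripper_width: 0.0504
gripper_force: 0.0
time_s: 64.45
tcp_pos: [0.5888, 0.3846, 0.1359]
eef_rot: [-180.0, -0.0, -128.1]
contact_force: [1.0, -0.1, 0.4]
gripper_width: 0.0502
gripper_force: 0.0
[0.5869 0.3872] 39 22 51
^ spin 0.18
tool units [-0.04  0.13  4.99] tcp [0.5888 0.3845 0.1358]
```

```bash
python3 -m handwheel '[{"grip":-0.15,"travel":[-0.04,0.13,1],"spin":0.18},{"grip":-0.15,"travel":[0,0,1],"spin":0},{"grip":-0.15,"travel":[0,0,1],"spin":0},{"grip":-0.15,"travel":[0,0,1],"spin":0},{"grip":-0.15,"travel":[0,0,1],"spin":0},{"grip":-0.15,"travel":[0,0,0],"spin":0},{"grip":1,"travel":[0,0,0],"spin":0},{"grip":1,"travel":[0,0,0],"spin":0}]'
python3 -m handwheel '[{"grip":1,"travel":[0,0,0],"spin":0},{"grip":1,"travel":[0,0,0],"spin":0},{"grip":1,"travel":[0,0,-1],"spin":0},{"grip":1,"travel":[0,0,-1],"spin":0},{"grip":1,"travel":[0,0,-1],"spin":-1},{"grip":1,"travel":[0,0,-1],"spin":-1},{"grip":1,"travel":[0,0,-1],"spin":-1},{"grip":1,"travel":[0,0,0],"spin":-1}]'
python3 -m handwheel '[{"grip":1,"travel":[0,0,0],"spin":-1},{"grip":1,"travel":[0,0,0],"spin":-0.78},{"grip":1,"travel":[0.967,0.09,0],"spin":0},{"grip":1,"travel":[0.967,0.09,0],"spin":0},{"grip":1,"travel":[0.967,0.09,0],"spin":0},{"grip":1,"travel":[0.967,0.09,0],"spin":0},{"grip":1,"travel":[0.967,0.09,0],"spin":0},{"grip":1,"travel":[0.967,0.09,0],"spin":0}]'
python3 -m handwheel '[{"grip":1,"travel":[0.967,0.09,0],"spin":0},{"grip":1,"travel":[0.967,0.09,0],"spin":0},{"grip":1,"travel":[0.967,0.09,0],"spin":0},{"grip":1,"travel":[0.967,0.09,0],"spin":0},{"grip":1,"travel":[0.967,0.09,0],"spin":0},{"grip":1,"travel":[0.967,0.09,0],"spin":0},{"grip":1,"travel":[0.967,0.09,0],"spin":0},{"grip":1,"travel":[0.967,0.09,0],"spin":0}]'
python3 -m handwheel '[{"grip":1,"travel":[0.967,0.09,0],"spin":0},{"grip":1,"travel":[0.967,0.09,0],"spin":0},{"grip":1,"travel":[0.967,0.09,0],"spin":0},{"grip":1,"travel":[0.967,0.09,0],"spin":0},{"grip":1,"travel":[0.967,0.09,0],"spin":0},{"grip":1,"travel":[0.967,0.09,0],"spin":0},{"grip":1,"travel":[0.967,0.09,0],"spin":0},{"grip":1,"travel":[0,0,0],"spin":0}]'
python3 - <<'E'
from h import *
print(telemetry.get_state()['gripper_width'])
rows([*(slot(.085)-tool()[:2,3]),.022-tool()[2,3]])
E
```

```text
time_s: 65.5
tcp_pos: [0.5869, 0.3869, 0.0114]
eef_rot: [180.0, 0.0, -129.0]
contact_force: [0.9, -0.3, 0.4]
gripper_width: 0.0356
gripper_force: 0.0
time_s: 66.5
tcp_pos: [0.5878, 0.3876, 0.139]
eef_rot: [-179.9, 0.2, -108.9]
contact_force: [-0.3, 0.0, -0.9]
gripper_width: 0.0216
gripper_force: 25.0
time_s: 67.5
tcp_pos: [0.5476, 0.2454, 0.1362]
eef_rot: [-180.0, 0.0, -100.1]
contact_force: [0.7, -0.8, -0.3]
gripper_width: 0.022
gripper_force: 25.0
time_s: 68.5
tcp_pos: [0.4957, 0.0576, 0.1361]
eef_rot: [-180.0, 0.0, -100.2]
contact_force: [-0.0, -0.1, -1.0]
gripper_width: 0.0216
gripper_force: 25.0
time_s: 69.5
tcp_pos: [0.4498, -0.1063, 0.136]
eef_rot: [180.0, -0.0, -100.3]
contact_force: [0.1, 0.5, 0.1]
gripper_width: 0.0218
gripper_force: 25.0
0.0218400739712542
tool units [-0.07 -0.08  4.56] tcp [ 0.4498 -0.1063  0.136 ]
```

```bash
python3 -m handwheel '[{"grip":1,"travel":[-0.07,-0.08,1],"spin":0},{"grip":1,"travel":[0,0,1],"spin":0},{"grip":1,"travel":[0,0,1],"spin":0},{"grip":1,"travel":[0,0,1],"spin":0},{"grip":1,"travel":[0,0,0.5],"spin":0},{"grip":1,"travel":[0,0,0],"spin":0},{"grip":0.22,"travel":[0,0,0],"spin":0},{"grip":0.22,"travel":[0,0,0],"spin":0}]'
python3 -m handwheel '[{"grip":0.22,"travel":[0,0,0],"spin":0},{"grip":0.22,"travel":[0,0,-1],"spin":0},{"grip":0.22,"travel":[0,0,-1],"spin":0},{"grip":0.22,"travel":[0,0,-1],"spin":0},{"grip":0.22,"travel":[0,0,-1],"spin":-1},{"grip":-0.15,"travel":[0,0,-1],"spin":-1},{"grip":-0.15,"travel":[0,0,-1],"spin":-1},{"grip":-0.15,"travel":[0,0,-1],"spin":-1}]'
python3 -m handwheel '[{"grip":-0.15,"travel":[0,0,-1],"spin":-1},{"grip":-0.15,"travel":[0,0,-1],"spin":-1},{"grip":-0.15,"travel":[0,0,-1],"spin":-1},{"grip":-0.15,"travel":[0,0,-1],"spin":-1},{"grip":-0.15,"travel":[0,0,0],"spin":-1},{"grip":-0.15,"travel":[0,0,0],"spin":-1},{"grip":-0.15,"travel":[0,0,0],"spin":-1},{"grip":-0.15,"travel":[0,0,0],"spin":-1}]'
python3 -m handwheel '[{"grip":-0.15,"travel":[0,0,0],"spin":-1},{"grip":-0.15,"travel":[0,0,0],"spin":-1},{"grip":-0.15,"travel":[0,0,0],"spin":-1},{"grip":-0.15,"travel":[0,0,0],"spin":-1},{"grip":-0.15,"travel":[0,0,0],"spin":-1},{"grip":-0.15,"travel":[1,0.45,0],"spin":-1},{"grip":-0.15,"travel":[1,0.45,0],"spin":0},{"grip":-0.15,"travel":[1,0.45,0],"spin":0}]'
python3 - <<'E'
from h import *
im,c=snap('wrist','w12'); np.save('w12.npy',c[1])
for y in (-.05,-.005,.04,.085): print(pix('wrist',(*slot(y),.026),c))
rows(np.array([.4971,-.351,.0885])-tool()[:3,3]);print(telemetry.get_state()['eef_rot'])
E
```

```text
time_s: 70.5
tcp_pos: [0.4537, -0.1032, 0.0244]
eef_rot: [-179.9, 0.0, -100.1]
contact_force: [0.8, 0.6, -0.0]
gripper_width: 0.0327
gripper_force: 0.0
time_s: 71.5
tcp_pos: [0.4528, -0.1033, 0.1998]
eef_rot: [-180.0, 0.0, -80.0]
contact_force: [-0.1, 0.6, 0.7]
gripper_width: 0.05
gripper_force: 0.0
time_s: 72.5
tcp_pos: [0.4528, -0.1033, 0.2988]
eef_rot: [-180.0, -0.0, -40.0]
contact_force: [-0.3, 0.1, -0.3]
gripper_width: 0.0505
gripper_force: 0.0
time_s: 73.5
tcp_pos: [0.52, -0.1521, 0.299]
eef_rot: [-180.0, -0.0, -10.1]
contact_force: [0.2, 0.6, -0.9]
gripper_width: 0.0504
gripper_force: 0.0
[388.80345801 215.66521861]
[356.32572509 215.82476952]
[323.84228942 215.98267397]
[291.36207339 216.13888968]
tool units [0.41 7.95 8.39] tcp [ 0.5221 -0.1534  0.2982]
[ 1.79951064e+02 -7.41433389e-03 -1.01500151e+01]
```

View pics/w12.png

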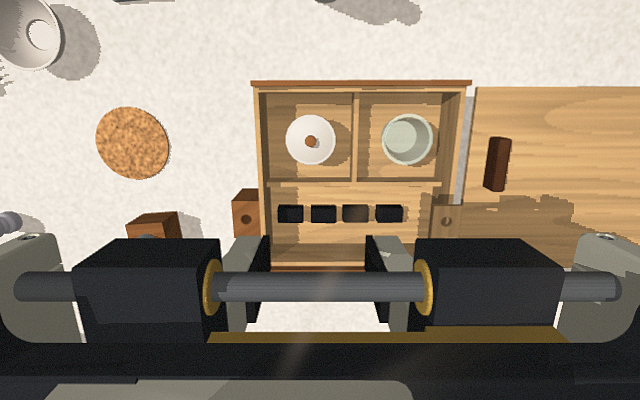

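All four combs lie in the long bay at row 215, the pot knob is at (312,142) and the ramekin at (407,140). Next I'll shut the lid.

```bash
python3 -m handwheel '[{"grip":-0.15,"travel":[0.05,1,0.5],"spin":0},{"grip":-0.15,"travel":[0.05,1,0.5],"spin":0},{"grip":-0.15,"travel":[0.05,1,0.5],"spin":0},{"grip":-0.15,"travel":[0.05,1,0.5],"spin":0},{"grip":-0.15,"travel":[0.05,1,0.5],"spin":0},{"grip":-0.15,"travel":[0.05,1,0.5],"spin":0},{"grip":-0.15,"travel":[0.05,1,0.5],"spin":0},{"grip":-0.15,"travel":[0.05,0.95,0.5],"spin":0}]' 30
python3 -m handwheel '[{"grip":-0.15,"travel":[0,0,1],"spin":0},{"grip":-0.15,"travel":[0,0,1],"spin":0},{"grip":-0.15,"travel":[0,0,1],"spin":0},{"grip":-0.15,"travel":[0,0,1],"spin":0},{"grip":-0.15,"travel":[0,0,0.38],"spin":0},{"grip":-0.15,"travel":[0,0,0],"spin":0},{"grip":1,"travel":[0,0,0],"spin":0},{"grip":1,"travel":[0,0,0],"spin":0}]'
python3 -m handwheel '[{"grip":1,"travel":[0,0,0],"spin":0},{"grip":1,"travel":[0,0,0],"spin":0},{"grip":1,"travel":[0,0,0],"spin":0}]' 
python3 -m handwheel '[{"grip":1,"travel":[0,-0.5,0],"spin":0},{"grip":1,"travel":[0,-1,0],"spin":0},{"grip":1,"travel":[0,-1,0],"spin":0},{"grip":1,"travel":[0,-1,0],"spin":0},{"grip":1,"travel":[0,-1,0],"spin":0},{"grip":1,"travel":[0,-1,0],"spin":0},{"grip":1,"travel":[0,-1,0],"spin":0},{"grip":1,"travel":[0,-1,0],"spin":0}]'
python3 -m handwheel '[{"grip":1,"travel":[0,-1,0],"spin":0},{"grip":1,"travel":[0,-0.7,0],"spin":0},{"grip":1,"travel":[0,-0.5,0],"spin":0},{"grip":1,"travel":[0,-0.2,0],"spin":0},{"grip":1,"travel":[0,0,0],"spin":0}]'
```

```text
time_s: 74.55
tcp_pos: [0.4939, -0.3498, 0.1984]
eef_rot: [-180.0, -0.0, -10.2]
contact_force: [0.1, 0.5, 0.5]
gripper_width: 0.0504
gripper_force: 0.0
time_s: 75.55
tcp_pos: [0.4949, -0.3493, 0.0901]
eef_rot: [180.0, -0.1, -10.1]
contact_force: [-0.8, -0.5, 0.4]
gripper_width: 0.0357
gripper_force: 0.0
time_s: 75.92
tcp_pos: [0.4944, -0.3495, 0.0895]
eef_rot: [180.0, -0.0, -10.1]
contact_force: [-1.9, -2.0, 2.5]
gripper_width: 0.0136
gripper_force: 30.0
time_s: 76.92
tcp_pos: [0.5272, -0.1636, 0.0895]
eef_rot: [180.0, 0.0, -10.1]
contact_force: [-1.9, -3.1, 4.4]
gripper_width: 0.0137
gripper_force: 30.0
time_s: 77.55
tcp_pos: [0.5371, -0.1071, 0.0895]
eef_rot: [179.8, 0.1, -10.1]
contact_force: [-2.2, -14.9, 3.8]
gripper_width: 0.0143
gripper_force: 30.0
```

```bash
python3 -m handwheel '[{"grip":-0.15,"travel":[0,0,0],"spin":0},{"grip":-0.15,"travel":[0,0,0],"spin":0},{"grip":-0.15,"travel":[0,0,-1],"spin":0},{"grip":-0.15,"travel":[0,0,-1],"spin":0},{"grip":-0.15,"travel":[0,0,-1],"spin":0},{"grip":-0.15,"travel":[-0.6,-1,-1],"spin":0},{"grip":-0.15,"travel":[-0.6,-1,-1],"spin":0},{"grip":-0.15,"travel":[-0.6,-1,0],"spin":0}]' 
python3 -m handwheel '[{"grip":-0.15,"travel":[-0.6,-1,0],"spin":0},{"grip":-0.15,"travel":[-0.6,-1,0],"spin":0},{"grip":-0.15,"travel":[-0.7,-1,0],"spin":0},{"grip":-0.15,"travel":[-0.7,-1.0,0],"spin":0},{"grip":-0.15,"travel":[0,0,0],"spin":0}]'
python3 - <<'E'
from h import *
im,c=snap('wrist','w13'); np.save('w13.npy',c[1]); rows([0,0,0])
for d in models.find_in('wrist','pin')[:3]: print(round(d['p'],2),np.round(d['position']),np.round(world('wrist',d['position'],.065,c),4))
print(pix('wrist',(.4609,.0874,.07),c))
E
```

```text
time_s: 78.55
tcp_pos: [0.5075, -0.0222, 0.216]
eef_rot: [-179.9, -0.2, -10.1]
contact_force: [-0.8, -0.0, -1.4]
gripper_width: 0.0502
gripper_force: 0.0
time_s: 79.18
tcp_pos: [0.4597, 0.088, 0.2141]
eef_rot: [-180.0, 0.0, -10.0]
contact_force: [0.6, 0.1, -0.8]
gripper_width: 0.0502
gripper_force: 0.0
tool units [0. 0. 0.] tcp [0.4601 0.0872 0.2141]
0.91 [315. 187.] [0.4578 0.0893 0.065 ]
0.22 [290.  55.] [0.5765 0.0896 0.065 ]
[316.46288793 185.23502517]
```

View pics/w13.png

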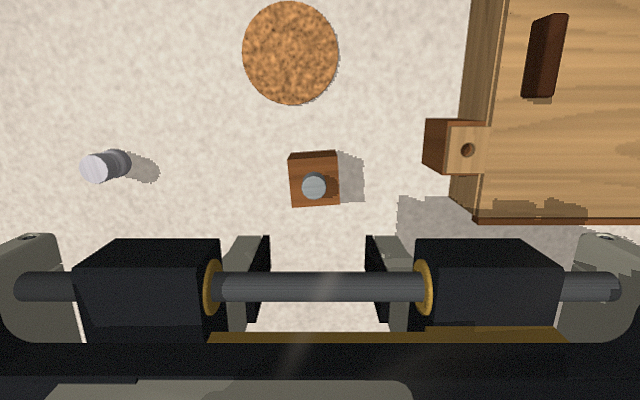

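The lid is shut, with the tongue hole at (467.5,149) over the lock block. The pin head top is at (314,187).

Run:
```python
from h import *
im=cv2.imread('pics/w13.png')[:,:,::-1]; c=(viewer.calibration('wrist'),np.load('w13.npy'))
h=im[135:162,455:482].astype(int).sum(2); ys,xs=np.where(h<h.min()+90); print('hole px',xs.mean()+455,ys.mean()+135,len(xs))
p=im[165:210,290:340].astype(int); m=(p[:,:,2]-p[:,:,0]>-5).astype(np.uint8); n,l,st,ce=cv2.connectedComponentsWithStats(m); k=1+st[1:,4].argmax(); print('head',ce[k]+[290,165],st[k])
print('hole',world('wrist',(xs.mean()+455,ys.mean()+135),.072,c),'head',world('wrist',ce[k]+[290,165],.068,c), 'box.hole est', slot(.1385,-.0565))
rows(np.array([*world('wrist',ce[k]+[290,165],.068,c)[:2],.055])-tool()[:3,3])
```

```text
hole px 464.1388888888889 147.77777777777777 36
head [313.60194175 185.3592233 ] [ 12   7  24  27 515]
hole [ 0.47265096 -0.04966584  0.072     ] head [0.46074974 0.09016869 0.068     ] box.hole est [ 0.47094729 -0.05387529]
tool units [-0.01 -0.14  6.36] tcp [0.4603 0.0867 0.214 ]
```

```bash
python3 -m handwheel '[{"grip":-0.15,"travel":[0,-0.13,1],"spin":0},{"grip":-0.15,"travel":[0,0,1],"spin":0},{"grip":-0.15,"travel":[0,0,1],"spin":0},{"grip":-0.15,"travel":[0,0,1],"spin":0},{"grip":-0.15,"travel":[0,0,1],"spin":0},{"grip":-0.15,"travel":[0,0,1],"spin":0},{"grip":-0.15,"travel":[0,0,0.2],"spin":0},{"grip":-0.15,"travel":[0,0,0],"spin":0}]' 
python3 -m handwheel '[{"grip":1,"travel":[0,0,0],"spin":0},{"grip":1,"travel":[0,0,0],"spin":0},{"grip":1,"travel":[0,0,0],"spin":0},{"grip":1,"travel":[0,0,0],"spin":0},{"grip":1,"travel":[0,0,0],"spin":0}]' 30
python3 -m handwheel '[{"grip":1,"travel":[0,0,-0.5],"spin":0},{"grip":1,"travel":[0,0,-1],"spin":0},{"grip":1,"travel":[0,0,-1],"spin":0},{"grip":1,"travel":[0,0,-1],"spin":0},{"grip":1,"travel":[0,0,0],"spin":0},{"grip":1,"travel":[0,0,0],"spin":0}]'
python3 - <<'E'
from h import *
im,c=snap('wrist'); cv2.imwrite('pics/w14.png',cv2.resize(im[130:300,220:420,::-1],None,fx=3,fy=3)); rows([0,0,0])
T=tool()
print(pix('wrist',T[:3,3]+[0,0,0],c),pix('wrist',T[:3,3]+[0,0,.011],c))
E
```

```text
time_s: 80.28
tcp_pos: [0.4613, 0.0891, 0.0592]
eef_rot: [180.0, 0.0, -10.2]
contact_force: [-0.6, -0.3, -0.3]
gripper_width: 0.0503
gripper_force: 0.0
time_s: 80.9
tcp_pos: [0.4614, 0.0896, 0.0595]
eef_rot: [-180.0, -0.0, -10.1]
contact_force: [-1.9, 0.9, 5.7]
gripper_width: 0.023
gripper_force: 30.0
time_s: 81.65
tcp_pos: [0.4606, 0.0892, 0.1464]
eef_rot: [180.0, 0.0, -10.2]
contact_force: [0.3, -0.2, -0.6]
gripper_width: 0.0231
gripper_force: 30.0
tool units [0. 0. 0.] tcp [0.4604 0.0891 0.1461]
[315.45477608 256.9260388 ] [315.35849797 267.47142522]
```

View pics/w14.png

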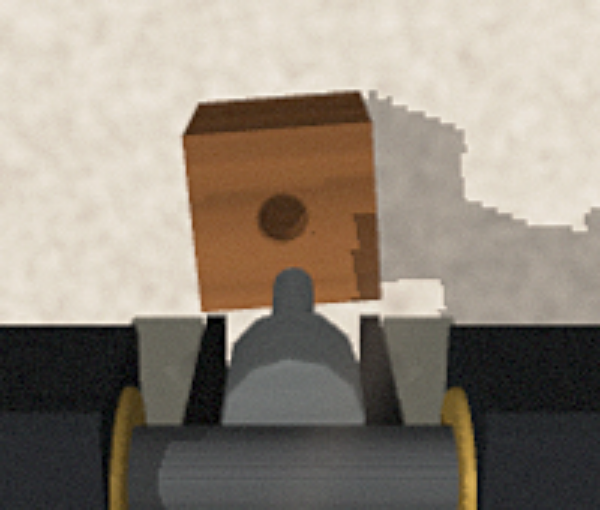

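```bash
python3 -m handwheel '[{"grip":1,"travel":[0.24,0.91,-0.5],"spin":0},{"grip":1,"travel":[0.24,0.91,-0.5],"spin":0},{"grip":1,"travel":[0.24,0.91,0],"spin":0},{"grip":1,"travel":[0.24,0.91,0],"spin":0},{"grip":1,"travel":[0.24,0.91,0],"spin":0},{"grip":1,"travel":[0.24,0.91,0],"spin":0},{"grip":1,"travel":[0,0,0],"spin":0},{"grip":1,"travel":[0,0,0],"spin":0}]'
python3 - <<'E'
from h import *
im,c=snap('wrist','w15'); np.save('w15.npy',c[1]); np.save('w15t.npy',tool()); cv2.imwrite('pics/w15c.png',cv2.resize(im[150:290,230:410,::-1],None,fx=4,fy=4,interpolation=cv2.INTER_CUBIC)); rows([0,0,0])
E
```

```text
time_s: 82.7
tcp_pos: [0.472, -0.0512, 0.171]
eef_rot: [180.0, 0.1, -10.2]
contact_force: [0.3, 0.4, -0.2]
gripper_width: 0.0231
gripper_force: 30.0
tool units [0. 0. 0.] tcp [ 0.4722 -0.051   0.1711]
```

View pics/w15c.png

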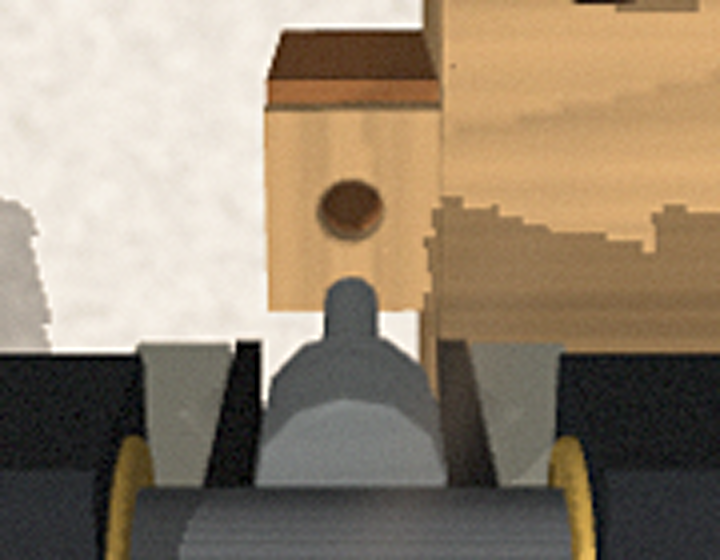

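The hole is at (317.6,202.5) and the shank's far tip edge at (317.8,219.5).

Run:
```python
from h import *
c=(viewer.calibration('wrist'),np.load('w15.npy')); T=np.load('w15t.npy')
tip=world('wrist',(317.8,219.5),T[2,3]-.0535,c)-T[:3,0]*.0045
hole=world('wrist',(317.6,202.5),.074,c)
print(tip,hole,T[:3,3]); print('units',np.round(T[:3,:3].T@(hole-tip)/.025,3))
q=viewer.calibration('wrist'); tc=np.array(q['T_tool_cam']); print(T[:3,:3].T@(tip-T[:3,3])*1000)
```

```text
[ 0.46795511 -0.05203563  0.11762159] [ 0.47069223 -0.05250663  0.074     ] [ 0.47217359 -0.05102867  0.17111755]
units [ 1.130e-01 -1.000e-03  1.745e+00]
[-3.92686757  1.71661763 53.50009517]
```

```bash
python3 -m handwheel '[{"grip":1,"travel":[0.08,0,0.5],"spin":0},{"grip":1,"travel":[0,0,0.6],"spin":0},{"grip":1,"travel":[0,0,0.4],"spin":0},{"grip":1,"travel":[0,0,0.15],"spin":0},{"grip":1,"travel":[0,0,0.15],"spin":0},{"grip":1,"travel":[0,0,0.15],"spin":0},{"grip":1,"travel":[0,0,0],"spin":0}]'
```

```text
time_s: 83.62
tcp_pos: [0.4743, -0.0517, 0.1227]
eef_rot: [180.0, 0.0, -10.2]
contact_force: [0.7, 0.2, -0.6]
gripper_width: 0.0234
gripper_force: 30.0
```

The tip is 5 mm into the hole with no contact force, so I'll continue down.

```bash
python3 -m handwheel '[{"grip":1,"travel":[0,0,0.25],"spin":0},{"grip":1,"travel":[0,0,0.25],"spin":0},{"grip":1,"travel":[0,0,0.25],"spin":0},{"grip":1,"travel":[0,0,0.25],"spin":0},{"grip":1,"travel":[0,0,0.25],"spin":0},{"grip":1,"travel":[0,0,0.2],"spin":0},{"grip":1,"travel":[0,0,0],"spin":0}]'
```

```text
time_s: 84.5
tcp_pos: [0.4742, -0.0517, 0.0862]
eef_rot: [180.0, 0.0, -10.2]
contact_force: [-0.4, 0.6, -1.0]
gripper_width: 0.0233
gripper_force: 30.0
```

```bash
python3 -m handwheel '[{"grip":-0.15,"travel":[0,0,0],"spin":0},{"grip":-0.15,"travel":[0,0,0],"spin":0},{"grip":-0.15,"travel":[0,0,0],"spin":0},{"grip":-0.15,"travel":[0,0,-1],"spin":0},{"grip":-0.15,"travel":[0,0,-1],"spin":0},{"grip":-0.15,"travel":[0,0,-1],"spin":0},{"grip":-0.15,"travel":[0,0,-1],"spin":0},{"grip":-0.15,"travel":[0,0,-1],"spin":0}]'
python3 -m handwheel '[{"grip":-0.15,"travel":[0,0.5,-1],"spin":0},{"grip":-0.15,"travel":[0,1,-1],"spin":0},{"grip":-0.15,"travel":[0,1,0],"spin":0},{"grip":-0.15,"travel":[0,0,0],"spin":0}]'
python3 - <<'E'
from h import *
im,c=snap('wrist','w16')
for z in (.096,.074): print(z,pix('wrist',(.4707,-.0525,z),c))
E
```

```text
time_s: 85.5
tcp_pos: [0.4743, -0.0517, 0.2126]
eef_rot: [-180.0, -0.0, -10.2]
contact_force: [0.4, 0.5, -0.5]
gripper_width: 0.0505
gripper_force: 0.0
time_s: 86.0
tcp_pos: [0.463, -0.1142, 0.2619]
eef_rot: [-180.0, -0.0, -10.3]
contact_force: [0.3, -0.3, 0.4]
gripper_width: 0.0502
gripper_force: 0.0
0.096 [254.36060641 184.53001231]
0.074 [258.18124299 179.54228775]
```

View pics/w16.png

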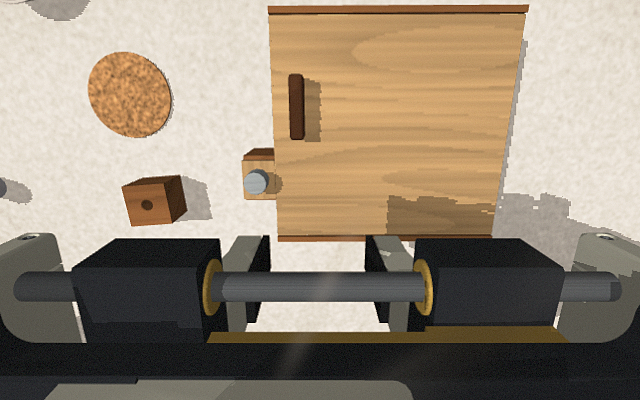

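The pin head sits on the tongue at (255,182), close to the (254,184) predicted for a seated pin. The lid is shut and the robot is clear, so I'm handing in.

```bash
python3 -c "
from plant import close_job
print(close_job())"
```

```text
the job is handed in; nothing more can be done
None
```

Job handed in at about 86 s: by the camera views, the pot and ramekin are upright in each other's bays, all four combs are in the long bay, the lid is shut and the pin is home; no verdict was returned.

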